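# Slates away behind the child-safe cupboard door

## Robot

A 6-joint arm with a two-finger parallel gripper is mounted at the origin on the work surface. World frame = base frame: x ahead of the robot, y to its left, z up, the work surface at z = 0. Lengths are in m, angles in rad, forces in N, time in s.
With the tool pointing down it reaches from about 0.325 to 0.9 m from the base axis. Payload 6.1 kg.
Tool frame: the origin (TCP) lies between the finger pads; the fingertips stand 17 mm ahead of it and the grasp point (between the pads) lies 2 mm behind it; z points along the fingers, y is the line along which they close (so a half turn about z gives the same grasp; the last joint's range is limited). The gripper opens to 87 mm and grips with 3 to 60 N. Pads are 19 mm wide; open, the fingers measure 117 mm over their backs; the gripper's body (75 mm by 190 mm) begins 51 mm behind the grasp point.
Start: joints at [-1.458, 0.22, 1.526, -0, 1.395, -0.126], TCP at [0.148, -0.607, 0.24] pointing down, gripper open.
Joint ranges: [-2.98, 2.98], [-0.91, 2.08], [0.09, 2.57], [-1.24, 4.39], [0.2, 2.65], [-2.68, 2.68]. Speed limits (rad/s): [2.57, 2.57, 3.01, 3.14, 3.14, 3.14].

## Interface

Orientations are given as a rotation vector (axis times angle).
In Python, from station import manip gives the robot as it stands. The module is installed in compiled form; this text tells all that it offers.
- The arm moves only by the tool carry_out, never from a script. Its argument "motion" is a list of rows, each an object of numbers: "tx", "ty", "tz": the shift along the tool's x, y, z in units of 0.2 m (1.0 is 0.2 m); "rx", "ry", "rz": the turn, a rotation vector about the tool's x, y, z in units of 90 degrees (1.0 is 90 degrees). A call has 1 to 5 rows; each row is the pose to reach, as a shift and turn from the pose commanded when the call began, along the tool's axes at that moment; what a row does not reach only later rows make up. A row lasts 1/8 s, in which the tool goes at most 62.5 mm and 10.7 degrees, less where a joint would pass 70% of its speed; a pose out of reach is approached as far as the arm can. A call with a number of a shift or a turn outside -1 to 1 is refused whole. A call with a gripper value outside its range is refused whole. "grip" is the opening, from 0 (shut) to 1 (fully open), set as the call begins (left out, the last holds). The fingers move at their own pace and stop on an object; the grip force is fixed at half the most. Time passes only in rows, so rows that repeat a pose let the fingers close. It gives the time, the measured TCP pose, the force, the opening and the grip force at its end, in the units of the state.
- manip.get_obs(): the state, without advancing time (a new reading comes with each control period).
- manip.snapshot(name): name is "scene" or "top" or "wrist"; returns a dict with "pixels" (420x560x3 uint8, red, green, blue), "camera_matrix" (3x3 intrinsics, pixels), "world_from_camera" (4x4, takes a point from camera to world coordinates). Camera axes: x right, y down, z forward; pixel columns grow to the right and rows downward; lengths in m; the calibration is good to about 2 mm. A picture is of the moment at which its call begins. There is no depth.
- manip.hand_in(): hands the job in; it is judged then, once.
The state is a dict: "clock": time; "joints": joint angles; "qd": joint speeds; "joint_efforts": joint torques, N m; "tcp_pos": TCP position; "ee_rot": TCP orientation; "contact_force": force on the tool from outside, world axes, zero at the start; "ft_torque": the same for the moment, N m; "finger_gap": finger opening in m; "grip_force": force on a finger pad.
Only numpy, scipy, OpenCV 4.12 (cv2) and the standard library are available. Lean on these libraries where they do the work, as an engineer would, in place of code of your own. Each camera call takes 0.05 s, during which the arm holds its last target. There are 200 camera calls.

## Task

Open the small child-safe cupboard: reach through the notch in its top, hold the hidden catch down and swing the door wide open (about square to the cupboard or further). Stand every memo slate upright on its short edge in the rack inside the door, one to a slot, right down on the rack's floor, then push the door fully shut so that the catch springs back up and holds it. Leave the other things on the counter where they are.

Things in the scene. Friction and masses are not known exactly. Their poses are not given: they have to be found in the camera images.
- cupboard: the small pale grey child-safe cupboard with a light wood door: behind the door 250 mm wide, 170 mm deep, 190 mm high. Origin on the vertical hinge axis (the door's left edge seen from the robot, in the plane of the door's back face) at counter level; x into the cupboard, -y along the shut door, z up. Fixed.
- cup_door (a joint): the cupboard's door, rad: 0 shut, growing as it swings towards the robot, stop at 2.0; stiff hinge (0.25 N m friction), stays where it is left. Panel 250 mm wide, 16 mm thick, lower edge 24 mm and upper edge 190 mm above the counter. With the catch up it moves only about 0.02 rad. Pushed shut, its steel bar rides over the catch by itself (5 to 10 N), which then springs up.
- cup_catch (a joint): the hidden safety catch: how far its pad is pressed down, m: 0 up, 0.016 at its stop; spring 2 N at first touch, 6 N at the stop. Pressed 12 mm or more it frees the door; keep it down over the first 20 mm of the door's travel, then it may rise.
- catch_pad (a point): centre of the top of the grey catch pad, 25 mm behind the shut door's back face, 25 mm below the cupboard's top, 185 mm from the hinge axis. Pad: 50 mm front to back from the door's back, 40 mm wide. It lies in a notch open to above, 75 mm wide, 55 mm front to back: put a finger down behind the door's upper edge. From 26 mm beside the point, away from the hinge, a hook 14 mm high.
- door_hinge (a point): point on the hinge axis at the height of the door's upper edge (190 mm). It turns with the door: x is the door's inward normal (shut: into the cupboard), -y runs along the door from the hinge to the free edge, z up.
- door_grip (a point): middle of the door's upper edge (mid thickness), 185 mm from the hinge axis, right in front of the catch pad; moves with the door. Axes as door_hinge.
- rack (a point): centre of the floor of the white rack on the door's inner face: 68 mm in from the back face, 125 mm from the hinge axis, 36 mm above the counter; axes as door_hinge. Three slots parallel to the door, each 20 mm wide (along x), 74 mm long (along y), between ribs 14 mm thick with round tops 43 mm above the floor; end rails 20 mm high. A slate stands in a slot on a short edge, its top 132 mm up.
- slot1 (a point): centre of the floor of rack slot 1 (next to the door), 34 mm in from the door's back face, 125 mm from the hinge axis, 36 mm above the counter; moves with the door. Axes as door_hinge.
- slot2 (a point): centre of the floor of rack slot 2 (the middle one), 68 mm in from the door's back face, 125 mm from the hinge axis, 36 mm above the counter; moves with the door. Axes as door_hinge.
- slot3 (a point): centre of the floor of rack slot 3 (farthest from the door), 102 mm in from the door's back face, 125 mm from the hinge axis, 36 mm above the counter; moves with the door. Axes as door_hinge.
- slate1: a memo slate: flat rectangular board, 96 x 64 mm and 14 mm thick, 70 g, white faces in a light wood frame, the same on both faces and at both ends; starts lying flat on the counter. Origin at its centre; x along the 96 mm length, y along the 64 mm width, z through the thickness. May be absent.
- slate2: a memo slate: flat rectangular board, 96 x 64 mm and 14 mm thick, 70 g, white faces in a light wood frame, the same on both faces and at both ends; starts lying flat on the counter. Origin at its centre; x along the 96 mm length, y along the 64 mm width, z through the thickness. May be absent.
- slate3: a memo slate: flat rectangular board, 96 x 64 mm and 14 mm thick, 70 g, white faces in a light wood frame, the same on both faces and at both ends; starts lying flat on the counter. Origin at its centre; x along the 96 mm length, y along the 64 mm width, z through the thickness. May be absent.
- slate4: a memo slate: flat rectangular board, 96 x 64 mm and 14 mm thick, 70 g, white faces in a light wood frame, the same on both faces and at both ends; starts lying flat on the counter. Origin at its centre; x along the 96 mm length, y along the 64 mm width, z through the thickness. May be absent.
- sharpener: the yellow plastic sharpener cube, 30 mm, standing among the slates. Origin at the centre of its underside. Leave it where it is.
- owl_pot: the white ceramic owl pen pot, 80 mm across, 100 mm high (pens reach 155 mm). Origin at the centre of its underside. Leave it where it is.
- spoon_rest: the stainless steel spoon rest with three erasable pens, 170 x 76 mm, 18 mm high. Origin at the centre of its underside. Leave it where it is.
- bookend: the aluminium bookend, 120 x 100 mm base with a 150 mm high upright. Origin at the centre of its underside. Leave it where it is.
- mug: a blue ceramic mug, 76 mm across, 90 mm high. Origin at the centre of its underside. Leave it where it is.
Not all that is in view belongs to the job. What is shaped like the slate3 but purple is not meant. Leave any blue look-alike of the slate1 alone.

How it is judged:
By the outcome, as a careful person would: the job done as asked, in the order asked, and still so for the second after the job is handed in, with the robot touching nothing.
Of slate1, slate2, slate3, slate4 only 2 to 3 are there at a start; the rules pass over those that are not, and their reading is None.
At some moment in a run one of slate1, slate2, slate3, slate4 may be knocked a few centimetres aside while the robot is not near it.
Once in a run the grip may slacken for a moment while it holds something.
It also fails if it takes over 210 s, if anything falls off the work surface, if the arm or the gripper's body presses on something with over 40 N, if the wrist force passes 120 N, or if a joint passes its speed limit or range.

## Working session

There is one attempt and no reset: what is moved stays moved. The work goes in short steps, Python scripts to look and compute and a tool call to move; the robot and the scene stay as the last step left them, time stands still between calls to the robot, and variables do not carry over. Pictures are saved under pics/ and viewed, at most 14 in all, crops included, and the job is handed in when it is done.

Besides the shell and the picture viewer there is one more tool, called after "Request:" as a command line: name --argument value ..., lists and objects as JSON in quotes. carry_out: Moves the arm, as the interface text tells. Its arguments: {"type":"object","properties":{"motion":{"type":"array","items":{"type":"object","properties":{"tx":{"type":"number","minimum":-1,"maximum":1},"ty":{"type":"number","minimum":-1,"maximum":1},"tz":{"type":"number","minimum":-1,"maximum":1},"rx":{"type":"number","minimum":-1,"maximum":1},"ry":{"type":"number","minimum":-1,"maximum":1},"rz":{"type":"number","minimum":-1,"maximum":1}}}},"grip":{"type":"number"}},"required":["motion"]}

```bash
mkdir -p pics
cat > h.py <<'E'
import numpy as np, cv2
from scipy.spatial.transform import Rotation as R
from station import manip
def snap(name,fn=None):
    s=manip.snapshot(name)
    if fn: cv2.imwrite('pics/'+fn,s['pixels'][:,:,::-1])
    np.savez('last_'+name,**s)
    return s
def ray(s,u,v,z):
    K=np.array(s['camera_matrix']);T=np.array(s['world_from_camera'])
    d=T[:3,:3]@np.linalg.solve(K,[u,v,1]);o=T[:3,3]
    return o+d*(z-o[2])/d[2]
def proj(s,p):
    T=np.linalg.inv(s['world_from_camera']);c=T[:3,:3]@np.array(p)+T[:3,3]
    q=s['camera_matrix']@c;return q[:2]/q[2]
def rel(pos,rot):
    "units to reach target pos / Rotation from current"
    o=manip.get_obs();r0=R.from_rotvec(o['ee_rot'])
    t=r0.inv().apply(np.array(pos)-o['tcp_pos'])/0.2
    w=(r0.inv()*rot).as_rotvec()/(np.pi/2)
    return t.round(4),w.round(4)
def down(yaw): # tool x at yaw, z down
    return R.from_euler('z',yaw)*R.from_euler('x',np.pi)
E
python3 - <<'E'
from h import *
o=manip.get_obs();print(o)
for n in('scene','top'):
    s=snap(n,n+'0.png');print(n,np.array(s['camera_matrix']).round(1).tolist(),np.array(s['world_from_camera']).round(3).tolist())
E
```

```text
{'clock': 0.0, 'joints': array([-1.45811708e+00,  2.21223039e-01,  1.52757030e+00,  7.11206625e-06,
        1.39469634e+00, -1.26109262e-01]), 'qd': array([ 1.76703366e-03,  4.61517069e-05, -5.33065848e-04, -2.11624885e-03,
       -4.07891649e-04,  1.58661358e-03]), 'joint_efforts': array([ 1.37952975e-04, -4.94618583e+01, -3.87370205e+01,  7.00608781e-02,
        5.72997238e-02, -1.23158534e-04]), 'tcp_pos': array([ 0.14775709, -0.60669886,  0.23846073]), 'ee_rot': array([-3.11734436e+00, -3.73969702e-01, -3.09874952e-05]), 'contact_force': array([ 0.20689312, -0.71465348, -0.16037275]), 'ft_torque': array([-0.01450444,  0.00957011, -0.02549115]), 'grip_force': 0.0, 'finger_gap': 0.08701123418995371}
scene [[426.8, 0.0, 269.3], [0.0, 426.8, 214.5], [0.0, 0.0, 1.0]] [[-0.963, 0.243, -0.115, 0.71], [0.269, 0.862, -0.431, 0.549], [-0.006, -0.446, -0.895, 1.271], [0.0, 0.0, 0.0, 1.0]]
top [[438.5, 0.0, 269.7], [0.0, 438.5, 199.3], [0.0, 0.0, 1.0]] [[0.025, -0.991, 0.13, 0.423], [-1.0, -0.024, 0.012, -0.014], [-0.009, -0.131, -0.991, 1.297], [0.0, 0.0, 0.0, 1.0]]
```

View pics/scene0.png

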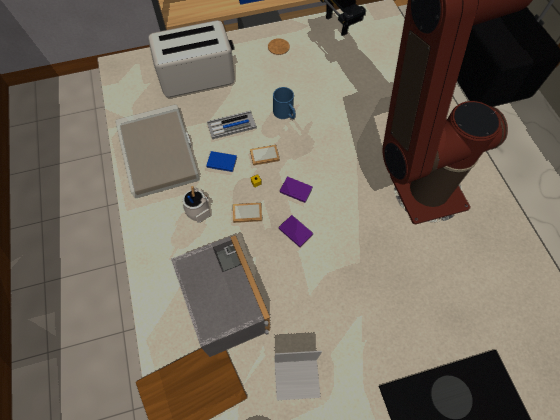

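View pics/top0.png

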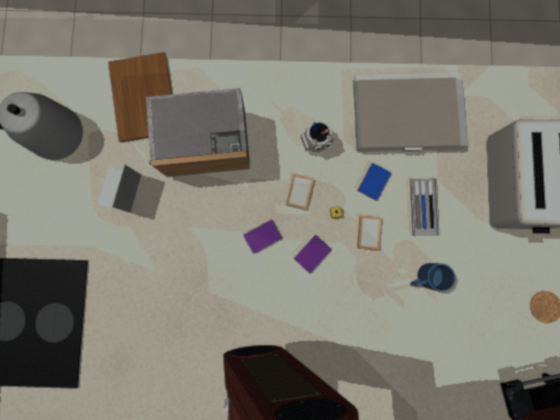

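The top view shows two real slates, at about (301,191) and (370,232), with the purple and blue look-alikes around them. The cupboard door runs from the hinge at about (152,170) to the free edge at about (247,160).

Run:
```python
from h import *
a=cv2.imread('pics/top0.png');b=cv2.resize(a[80:260,130:396],None,fx=3,fy=3,interpolation=cv2.INTER_CUBIC);cv2.imwrite('pics/top0c.png',b)
a=cv2.imread('pics/scene0.png');b=cv2.resize(a[225:365,165:285],None,fx=4.2,fy=4.2,interpolation=cv2.INTER_CUBIC);cv2.imwrite('pics/scene0c.png',b)
s=np.load('last_top.npz')
for n,u,v in[('sl',301,191),('sl',370,232),('pu',262,236),('pu',313,254),('bl',375,181),('sh',337,212),('bookend',122,187),('owl',319,140),('mug',437,277)]: print(n,ray(s,u,v,0.014).round(3))
```

```text
sl [ 0.619 -0.091  0.014]
sl [ 0.503 -0.294  0.014]
pu [0.483 0.021 0.014]
pu [ 0.435 -0.129  0.014]
bl [ 0.654 -0.31   0.014]
sh [ 0.559 -0.198  0.014]
bookend [0.618 0.441 0.014]
owl [ 0.775 -0.143  0.014]
mug [ 0.378 -0.486  0.014]
```

View pics/top0c.png

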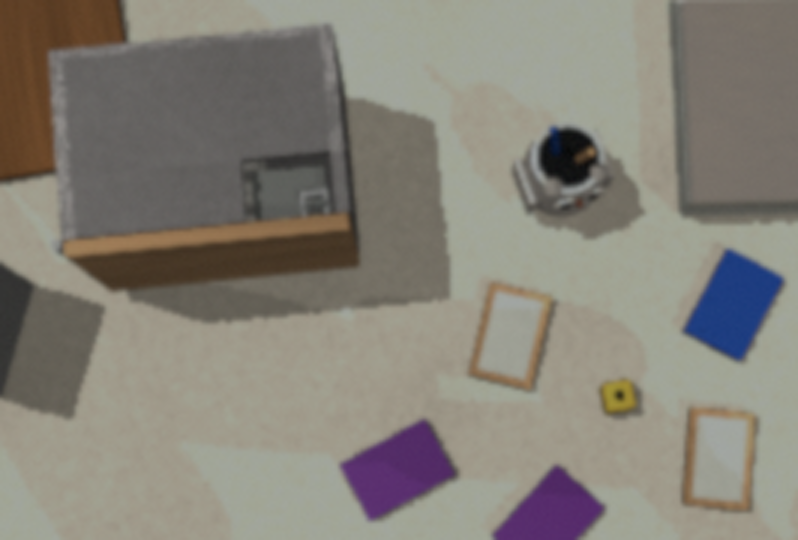

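View pics/scene0c.png

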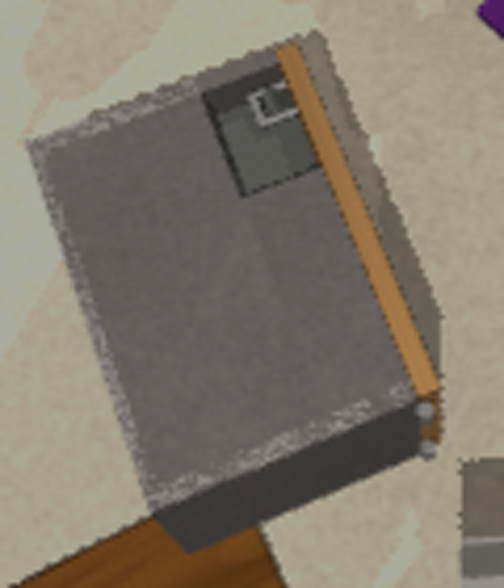

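The crops resolve the door's upper edge. Its back face runs from (65,241) to (348,214) in the top crop and from (417,393) to (277,52) in the scene crop. The notch and hook are near the free end. Next I fit the poses.

Run:
```python
from h import *
s=np.load('last_top.npz');c=np.load('last_scene.npz')
T=lambda x,y,z:ray(s,130+(x+.5)/3-.5,80+(y+.5)/3-.5,z)
S=lambda x,y,z:ray(c,165+(x+.5)/4.2-.5,225+(y+.5)/4.2-.5,z)
for nm,F,p in(('top',T,[(65,241),(348,214),(65,258),(350,233)]),('scene',S,[(417,393),(277,52),(438,388),(297,44)])):
    q=[F(*a,.19)[:2] for a in p];d=q[1]-q[0]
    print(nm,np.round(q,4).tolist(),np.linalg.norm(d).round(4),'yaw',np.degrees(np.arctan2(d[1],d[0])+np.pi/2).round(2))
# slates: by colour blob in both images
for nm,cam,fn in(('top',s,'top0.png'),('scene',c,'scene0.png')):
    im=cv2.imread('pics/'+fn);hsv=cv2.cvtColor(im,cv2.COLOR_BGR2HSV)
    m=cv2.inRange(hsv,(5,90,90),(22,255,255))
    n,l,st,ce=cv2.connectedComponentsWithStats(cv2.dilate(m,np.ones((2,2))))
    for i in range(1,n):
        if 60<st[i,4]<900:
            pts=np.argwhere((l==i)&(m>0))[:,::-1]
            w=np.array([ray(cam,u,v,.014)[:2] for u,v in pts],np.float32)
            r=cv2.minAreaRect(w*1000);print(nm,ce[i].round(),np.round(r[0],1),np.round(r[1],1),r[2])
```

```text
top [[0.6637, 0.3071], [0.6932, 0.0641], [0.6488, 0.3062], [0.6765, 0.0618]] 0.2448 yaw 6.91
scene [[0.663, 0.3075], [0.6928, 0.0673], [0.6501, 0.308], [0.6788, 0.0653]] 0.242 yaw 7.07
top [199. 159.] [710.9 217.1] [ 18.  285.4] 7.2486891746521
top [300. 194.] [616.9 -87.7] [61. 92.] 77.93753051757812
top [367. 236.] [ 500.9 -291.8] [62.4 92.8] 86.01012420654297
top [546. 307.] [ 302.5 -790. ] [79.2 84.6] 87.02265930175781
scene [401.   3.] [-277.9 -890.9] [38.7 61.1] 73.95462036132812
scene [303.  13.] [ 146.  -951.2] [207.5  38.4] 0.08617686480283737
scene [232.  27.] [ 464.9 -950.3] [55.8 37.6] 0.08623042702674866
scene [279.  47.] [ 307.4 -788. ] [86.6 88.7] 19.141803741455078
scene [265. 156.] [ 502.5 -288.1] [69.2 95.4] 86.40062713623047
scene [248. 213.] [617.1 -83.5] [69.1 92.8] 76.58418273925781
scene [252. 281.] [662.9 144.7] [ 23.6 321.4] 5.996639728546143
```

```bash
cat >> h.py <<'E'
H=np.array([.663,.3098]);YAW=np.radians(7.0)
def axes(th):
    a=YAW-th;n=np.array([np.cos(a),np.sin(a),0]);e=np.array([-np.sin(a),np.cos(a),0]);return n,e
def dp(th,depth,along,z):
    n,e=axes(th);return np.r_[H,0]+depth*n-along*e+np.array([0,0,z])
def tool(th,tilt):
    n,e=axes(th);up=np.array([0,0,1.]);y=np.cos(tilt)*n+np.sin(tilt)*up;z=np.sin(tilt)*n-np.cos(tilt)*up
    return R.from_matrix(np.c_[np.cross(y,z),y,z])
def tipin(th,tilt,depth,along,z,g=.087):
    "pose with the inner finger's front tip corner at the door-frame point"
    r=tool(th,tilt);return dp(th,depth,along,z)-r.apply([0,g/2,.017]),r
def plan(calls,start=None):
    o=manip.get_obs();p,r=start or(o['tcp_pos'],R.from_rotvec(o['ee_rot']))
    for rows in calls:
        out=[]
        for P,Q in rows:
            t=np.round(r.inv().apply(P-p)/.2,3);w=np.round((r.inv()*Q).as_rotvec()/(np.pi/2),3)
            out.append('{'+','.join(f'"{k}":{v+0:g}' for k,v in zip(('tx','ty','tz','rx','ry','rz'),[*t,*w]) if v)+'}')
        print('['+',\n '.join(out)+']', 'mm',(np.linalg.norm(t)*200).round(),'deg',(np.linalg.norm(w)*90).round())
        p=p+r.apply(t*.2);r=r*R.from_rotvec(w*np.pi/2)
    return p,r
E
python3 - <<'E'
from h import *
a=np.radians(35)
P,Q=tipin(0,a,.031,.184,.26); 
o=manip.get_obs();p0=o['tcp_pos'];r0=R.from_rotvec(o['ee_rot'])
from scipy.spatial.transform import Slerp
sl=Slerp([0,1],R.concatenate([r0,Q]))
print(P)
via=np.array([.40,-.25,.30]);via2=np.array([.5,-.02,.32])
w=lambda x,f:(np.array(x),sl(f))
plan([[w([.25,-.45,.29],.25)],[w([.38,-.27,.31],.5)],[w([.5,-.08,.32],.75)],[(P+[0,0,.04],Q)],[(P,Q)]])
E
```

```text
[0.67114726 0.12541855 0.24897501]
[{"tx":0.682,"ty":-0.641,"tz":-0.256,"rx":-0.079,"ry":0.07,"rz":-0.224}] mm 194.0 deg 22.0
[{"tx":1.048,"ty":-0.373,"tz":-0.062,"rx":-0.08,"ry":0.07,"rz":-0.224}] mm 223.0 deg 22.0
[{"tx":1.121,"ty":-0.069,"tz":0.064,"rx":-0.08,"ry":0.071,"rz":-0.223}] mm 225.0 deg 22.0
[{"tx":1.181,"ty":0.411,"tz":0.499,"rx":-0.079,"ry":0.07,"rz":-0.224}] mm 269.0 deg 22.0
[{"ty":-0.115,"tz":0.164}] mm 40.0 deg 0.0
```

Run:
```python
from h import *
from scipy.spatial.transform import Slerp
a=np.radians(35)
P,Q=tipin(0,a,.031,.184,.26); 
o=manip.get_obs();p0=o['tcp_pos'];r0=R.from_rotvec(o['ee_rot'])
sl=Slerp([0,1],R.concatenate([r0,Q]))
w=lambda x,f:(np.array(x),sl(f))
plan([[w([.25,-.46,.29],.2)],[w([.36,-.3,.31],.4)],[w([.45,-.14,.32],.6)],[w([.56,0,.31],.8)],[(P+[0,0,.02],Q)]])
```

```text
[{"tx":0.67,"ty":-0.592,"tz":-0.256,"rx":-0.064,"ry":0.056,"rz":-0.179}] mm 186.0 deg 18.0
[{"tx":0.882,"ty":-0.411,"tz":-0.081,"rx":-0.063,"ry":0.057,"rz":-0.179}] mm 195.0 deg 18.0
[{"tx":0.891,"ty":-0.225,"tz":-0.002,"rx":-0.064,"ry":0.056,"rz":-0.179}] mm 184.0 deg 18.0
[{"tx":0.86,"ty":0.119,"tz":0.205,"rx":-0.063,"ry":0.056,"rz":-0.179}] mm 178.0 deg 18.0
[{"tx":0.692,"ty":0.269,"tz":0.439,"rx":-0.064,"ry":0.056,"rz":-0.179}] mm 173.0 deg 18.0
```

Request:
carry_out --motion '[{"tx": 0.67, "ty": -0.592, "tz": -0.256, "rx": -0.064, "ry": 0.056, "rz": -0.179}, {"tx": 0.67, "ty": -0.592, "tz": -0.256, "rx": -0.064, "ry": 0.056, "rz": -0.179}, {"tx": 0.67, "ty": -0.592, "tz": -0.256, "rx": -0.064, "ry": 0.056, "rz": -0.179}, {"tx": 0.67, "ty": -0.592, "tz": -0.256, "rx": -0.064, "ry": 0.056, "rz": -0.179}]' --grip 1

```text
clock: 0.6
tcp_pos: [0.2521, -0.4584, 0.2924]
ee_rot: [2.942, 0.79, 0.153]
contact_force: [0.6, -0.6, 0.8]
finger_gap: 0.0868
grip_force: 0.0
```

Request:
carry_out --motion '[{"tx": 0.882, "ty": -0.411, "tz": -0.081, "rx": -0.063, "ry": 0.057, "rz": -0.179}, {"tx": 0.882, "ty": -0.411, "tz": -0.081, "rx": -0.063, "ry": 0.057, "rz": -0.179}, {"tx": 0.882, "ty": -0.411, "tz": -0.081, "rx": -0.063, "ry": 0.057, "rz": -0.179}, {"tx": 0.882, "ty": -0.411, "tz": -0.081, "rx": -0.063, "ry": 0.057, "rz": -0.179}]'

```text
clock: 1.1
tcp_pos: [0.3614, -0.2982, 0.3107]
ee_rot: [2.714, 1.162, 0.294]
contact_force: [-0.3, -0.2, -0.4]
finger_gap: 0.0868
grip_force: 0.0
```

Request:
carry_out --motion '[{"tx": 0.891, "ty": -0.225, "tz": -0.002, "rx": -0.064, "ry": 0.056, "rz": -0.179}, {"tx": 0.891, "ty": -0.225, "tz": -0.002, "rx": -0.064, "ry": 0.056, "rz": -0.179}, {"tx": 0.891, "ty": -0.225, "tz": -0.002, "rx": -0.064, "ry": 0.056, "rz": -0.179}, {"tx": 0.891, "ty": -0.225, "tz": -0.002, "rx": -0.064, "ry": 0.056, "rz": -0.179}]'

```text
clock: 1.6
tcp_pos: [0.4513, -0.1372, 0.3201]
ee_rot: [2.433, 1.493, 0.421]
contact_force: [1.0, -1.0, 0.1]
finger_gap: 0.0872
grip_force: 0.0
```

Request:
carry_out --motion '[{"tx": 0.86, "ty": 0.119, "tz": 0.205, "rx": -0.063, "ry": 0.056, "rz": -0.179}, {"tx": 0.86, "ty": 0.119, "tz": 0.205, "rx": -0.063, "ry": 0.056, "rz": -0.179}, {"tx": 0.86, "ty": 0.119, "tz": 0.205, "rx": -0.063, "ry": 0.056, "rz": -0.179}, {"tx": 0.86, "ty": 0.119, "tz": 0.205, "rx": -0.063, "ry": 0.056, "rz": -0.179}]'

```text
clock: 2.1
tcp_pos: [0.5609, 0.0001, 0.3081]
ee_rot: [2.119, 1.77, 0.528]
contact_force: [-0.7, -1.0, 0.3]
finger_gap: 0.087
grip_force: 0.0
```

Request:
carry_out --motion '[{"tx": 0.692, "ty": 0.269, "tz": 0.439, "rx": -0.064, "ry": 0.056, "rz": -0.179}, {"tx": 0.692, "ty": 0.269, "tz": 0.439, "rx": -0.064, "ry": 0.056, "rz": -0.179}, {"tx": 0.692, "ty": 0.269, "tz": 0.439, "rx": -0.064, "ry": 0.056, "rz": -0.179}, {"tx": 0.692, "ty": 0.269, "tz": 0.439, "rx": -0.064, "ry": 0.056, "rz": -0.179}, {"tx": 0.692, "ty": 0.269, "tz": 0.439, "rx": -0.064, "ry": 0.056, "rz": -0.179}]'

```text
clock: 2.72
tcp_pos: [0.6712, 0.1221, 0.268]
ee_rot: [1.768, 1.996, 0.624]
contact_force: [-0.2, 0.0, 0.4]
finger_gap: 0.087
grip_force: 0.0
```

Run:
```python
from h import *
s=snap('wrist','w1.png');im=cv2.imread('pics/w1.png')
def L(pts,c):
    for a,b in zip(pts,pts[1:]):
        cv2.line(im,*[tuple(int(v) for v in proj(s,q).round()) for q in(a,b)],c,1)
L([dp(0,0,0.0,.19),dp(0,0,.25,.19),dp(0,-.016,.25,.19),dp(0,-.016,0,.19)],(0,0,255))
L([dp(0,d,a,.165) for d,a in((0,.165),(.05,.165),(.05,.205),(0,.205),(0,.165))],(0,255,0))
cv2.imwrite('pics/w1o.png',im)
```

```text
(no output)
```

View pics/w1o.png

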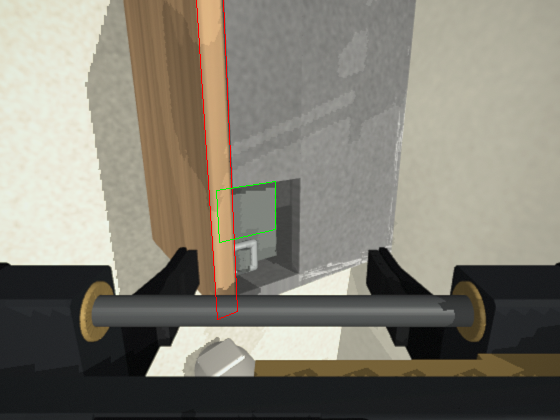

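The overlay matches: the door edge and the pad (green quad at about (218–276, 182–242)) line up with the picture. Now I press the catch.

Run:
```python
from h import *
a=np.radians(35);t=lambda z:tipin(0,a,.031,.184,z)
s=plan([[t(.185)],[t(.175),t(.165),t(.157),t(.151),t(.151)]])
```

```text
[{"tx":0.017,"ty":-0.271,"tz":0.39,"ry":0.003}] mm 95.0 deg 0.0
[{"ty":-0.029,"tz":0.041},
 {"ty":-0.058,"tz":0.081},
 {"ty":-0.08,"tz":0.114},
 {"ty":-0.098,"tz":0.139},
 {"ty":-0.098,"tz":0.139}] mm 34.0 deg 0.0
```

Request:
carry_out --motion '[{"tx": 0.009, "ty": -0.14, "tz": 0.2}, {"tx": 0.017, "ty": -0.271, "tz": 0.39, "ry": 0.003}, {"tx": 0.017, "ty": -0.271, "tz": 0.39, "ry": 0.003}, {"tx": 0.017, "ty": -0.271, "tz": 0.39, "ry": 0.003}]'

```text
invalid input at $.motion[0]: expected keys tx, ty, tz, rx, ry, rz
```

Request:
carry_out --motion '[{"ty": -0.029, "tz": 0.041}, {"ty": -0.058, "tz": 0.081}, {"ty": -0.08, "tz": 0.114}, {"ty": -0.098, "tz": 0.139}, {"ty": -0.098, "tz": 0.139}]'

```text
invalid input at $.motion[0]: expected keys tx, ty, tz, rx, ry, rz
```

Request:
carry_out --motion '[{"tx": 0.009, "ty": -0.14, "tz": 0.2, "rx": 0, "ry": 0, "rz": 0}, {"tx": 0.017, "ty": -0.271, "tz": 0.39, "rx": 0, "ry": 0.003, "rz": 0}, {"tx": 0.017, "ty": -0.271, "tz": 0.39, "rx": 0, "ry": 0.003, "rz": 0}, {"tx": 0.017, "ty": -0.271, "tz": 0.39, "rx": 0, "ry": 0.003, "rz": 0}]'

```text
clock: 3.28
tcp_pos: [0.6725, 0.1271, 0.1768]
ee_rot: [1.765, 1.996, 0.635]
contact_force: [0.6, 0.2, 1.3]
finger_gap: 0.0867
grip_force: 0.0
```

Request:
carry_out --motion '[{"tx": 0, "ty": -0.029, "tz": 0.041, "rx": 0, "ry": 0, "rz": 0}, {"tx": 0, "ty": -0.058, "tz": 0.081, "rx": 0, "ry": 0, "rz": 0}, {"tx": 0, "ty": -0.08, "tz": 0.114, "rx": 0, "ry": 0, "rz": 0}, {"tx": 0, "ty": -0.098, "tz": 0.139, "rx": 0, "ry": 0, "rz": 0}, {"tx": 0, "ty": -0.098, "tz": 0.139, "rx": 0, "ry": 0, "rz": 0}]'

```text
clock: 3.9
tcp_pos: [0.6719, 0.1282, 0.1404]
ee_rot: [1.765, 1.999, 0.634]
contact_force: [-0.7, -0.5, 5.2]
finger_gap: 0.0871
grip_force: 2.5
```

Run:
```python
from h import *
a=np.radians(35);t=lambda th,z,tl=a:tipin(th,tl,.031,.184,z)
st=t(0,.151)
s=plan([[t(0,.1495),t(.03,.1495),t(.06,.1495),t(.09,.1495),t(.12,.1495)],[t(.15,.1495),t(.18,.15),t(.22,.152),t(.26,.155),t(.32,.158)]],st)
for q in np.arange(.45,1.7,.15): pass
```

```text
[{"ty":-0.004,"tz":0.006},
 {"tx":0.003,"ty":-0.027,"tz":-0.01,"ry":-0.011,"rz":0.016},
 {"tx":0.006,"ty":-0.049,"tz":-0.025,"ry":-0.022,"rz":0.031},
 {"tx":0.01,"ty":-0.072,"tz":-0.041,"ry":-0.033,"rz":0.047},
 {"tx":0.015,"ty":-0.094,"tz":-0.057,"ry":-0.044,"rz":0.063}] mm 22.0 deg 7.0
[{"tx":0.003,"ty":-0.023,"tz":-0.016,"ry":-0.011,"rz":0.015},
 {"tx":0.006,"ty":-0.044,"tz":-0.033,"ry":-0.022,"rz":0.031},
 {"tx":0.012,"ty":-0.068,"tz":-0.062,"ry":-0.036,"rz":0.052},
 {"tx":0.019,"ty":-0.089,"tz":-0.096,"ry":-0.051,"rz":0.073},
 {"tx":0.033,"ty":-0.124,"tz":-0.139,"ry":-0.073,"rz":0.104}] mm 38.0 deg 11.0
```

Request:
carry_out --motion '[{"tx": 0, "ty": -0.004, "tz": 0.006, "rx": 0, "ry": 0, "rz": 0}, {"tx": 0.003, "ty": -0.027, "tz": -0.01, "rx": 0, "ry": -0.011, "rz": 0.016}, {"tx": 0.006, "ty": -0.049, "tz": -0.025, "rx": 0, "ry": -0.022, "rz": 0.031}, {"tx": 0.01, "ty": -0.072, "tz": -0.041, "rx": 0, "ry": -0.033, "rz": 0.047}, {"tx": 0.015, "ty": -0.094, "tz": -0.057, "rx": 0, "ry": -0.044, "rz": 0.063}]'

```text
clock: 4.53
tcp_pos: [0.6513, 0.1288, 0.1413]
ee_rot: [1.867, 1.872, 0.599]
contact_force: [5.0, -0.0, 5.2]
finger_gap: 0.0869
grip_force: 3.1
```

Request:
carry_out --motion '[{"tx": 0.003, "ty": -0.023, "tz": -0.016, "rx": 0, "ry": -0.011, "rz": 0.015}, {"tx": 0.006, "ty": -0.044, "tz": -0.033, "rx": 0, "ry": -0.022, "rz": 0.031}, {"tx": 0.012, "ty": -0.068, "tz": -0.062, "rx": 0, "ry": -0.036, "rz": 0.052}, {"tx": 0.019, "ty": -0.089, "tz": -0.096, "rx": 0, "ry": -0.051, "rz": 0.073}, {"tx": 0.033, "ty": -0.124, "tz": -0.139, "rx": 0, "ry": -0.073, "rz": 0.104}]'

```text
clock: 5.15
tcp_pos: [0.612, 0.1346, 0.1465]
ee_rot: [2.028, 1.661, 0.524]
contact_force: [1.9, 0.2, -0.5]
finger_gap: 0.0872
grip_force: 0.7
```

Run:
```python
from h import *
s=snap('top','top1.png');c=snap('scene','scene1.png')
a=cv2.imread('pics/top1.png')[70:240,130:330];b=cv2.imread('pics/scene1.png')[215:365,160:330]
f=lambda i:cv2.resize(i,(400,400),interpolation=cv2.INTER_CUBIC)
cv2.imwrite('pics/c1.png',np.hstack([f(a),f(b)]))
```

```text
(no output)
```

View pics/c1.png

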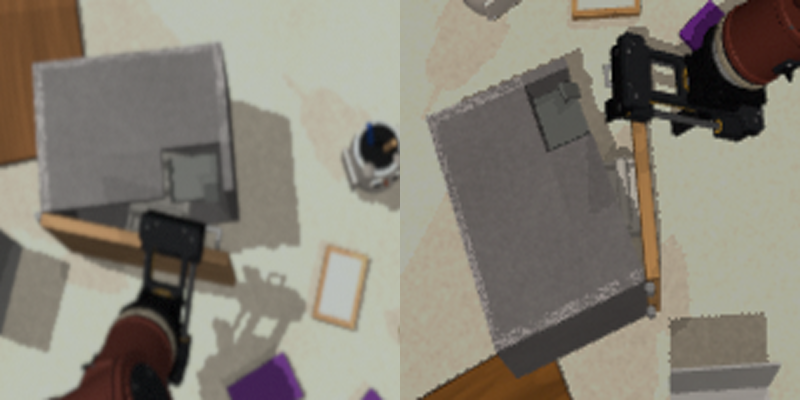

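The door is open about 17° with the inner finger behind it. I continue the arc to just past 90°.

```bash
sed -i "s/for k,v in zip(('tx','ty','tz','rx','ry','rz'),\[\*t,\*w\]) if v)/for k,v in zip(('tx','ty','tz','rx','ry','rz'),[*t,*w]))/" h.py
python3 - <<'E'
from h import *
a=np.radians(35)
def t(th):
    tl=a*max(.25,1-(th-.32)/.9); z=.158
    return tipin(th,tl,(.19-z)*np.tan(tl)+.004,.184,z)
ths=np.linspace(.32,1.66,13)[1:]
s=plan([[t(x) for x in ths[i:i+4]] for i in(0,4,8)],tipin(.32,a,.031,.184,.158))
print(s[0])
E
```

```text
[{"tx":0.019,"ty":-0.109,"tz":-0.098,"rx":0.048,"ry":-0.039,"rz":0.06},
 {"tx":0.052,"ty":-0.195,"tz":-0.179,"rx":0.096,"ry":-0.073,"rz":0.122},
 {"tx":0.1,"ty":-0.274,"tz":-0.256,"rx":0.143,"ry":-0.102,"rz":0.188},
 {"tx":0.16,"ty":-0.346,"tz":-0.328,"rx":0.19,"ry":-0.127,"rz":0.256}] mm 101.0 deg 31.0
[{"tx":0.025,"ty":-0.102,"tz":-0.051,"rx":0.048,"ry":-0.018,"rz":0.068},
 {"tx":0.063,"ty":-0.199,"tz":-0.1,"rx":0.096,"ry":-0.032,"rz":0.138},
 {"tx":0.111,"ty":-0.288,"tz":-0.129,"rx":0.098,"ry":-0.048,"rz":0.208},
 {"tx":0.169,"ty":-0.371,"tz":-0.156,"rx":0.097,"ry":-0.064,"rz":0.277}] mm 87.0 deg 27.0
[{"tx":0.026,"ty":-0.101,"tz":-0.015,"rx":0,"ry":-0.011,"rz":0.07},
 {"tx":0.064,"ty":-0.197,"tz":-0.03,"rx":0,"ry":-0.022,"rz":0.14},
 {"tx":0.112,"ty":-0.289,"tz":-0.044,"rx":0,"ry":-0.033,"rz":0.211},
 {"tx":0.17,"ty":-0.375,"tz":-0.057,"rx":0,"ry":-0.044,"rz":0.281}] mm 83.0 deg 26.0
[0.47797238 0.34032605 0.16817889]
```

Request:
carry_out --motion '[{"tx": 0.019, "ty": -0.109, "tz": -0.098, "rx": 0.048, "ry": -0.039, "rz": 0.06}, {"tx": 0.052, "ty": -0.195, "tz": -0.179, "rx": 0.096, "ry": -0.073, "rz": 0.122}, {"tx": 0.1, "ty": -0.274, "tz": -0.256, "rx": 0.143, "ry": -0.102, "rz": 0.188}, {"tx": 0.16, "ty": -0.346, "tz": -0.328, "rx": 0.19, "ry": -0.127, "rz": 0.256}]'

```text
clock: 5.75
tcp_pos: [0.5257, 0.1851, 0.1607]
ee_rot: [2.562, 1.28, 0.195]
contact_force: [2.7, -2.0, -0.9]
finger_gap: 0.0869
grip_force: 1.1
```

Request:
carry_out --motion '[{"tx": 0.025, "ty": -0.102, "tz": -0.051, "rx": 0.048, "ry": -0.018, "rz": 0.068}, {"tx": 0.063, "ty": -0.199, "tz": -0.1, "rx": 0.096, "ry": -0.032, "rz": 0.138}, {"tx": 0.111, "ty": -0.288, "tz": -0.129, "rx": 0.098, "ry": -0.048, "rz": 0.208}, {"tx": 0.169, "ty": -0.371, "tz": -0.156, "rx": 0.097, "ry": -0.064, "rz": 0.277}]'

```text
clock: 6.25
tcp_pos: [0.4828, 0.2598, 0.1682]
ee_rot: [2.909, 0.712, 0.056]
contact_force: [3.2, -1.4, 0.4]
finger_gap: 0.087
grip_force: 1.3
```

Request:
carry_out --motion '[{"tx": 0.026, "ty": -0.101, "tz": -0.015, "rx": 0, "ry": -0.011, "rz": 0.07}, {"tx": 0.064, "ty": -0.197, "tz": -0.03, "rx": 0, "ry": -0.022, "rz": 0.14}, {"tx": 0.112, "ty": -0.289, "tz": -0.044, "rx": 0, "ry": -0.033, "rz": 0.211}, {"tx": 0.17, "ty": -0.375, "tz": -0.057, "rx": 0, "ry": -0.044, "rz": 0.281}, {"tx": 0.17, "ty": -0.375, "tz": -0.057, "rx": 0, "ry": -0.044, "rz": 0.281}]'

```text
clock: 6.88
tcp_pos: [0.4773, 0.3435, 0.1675]
ee_rot: [2.991, 0.058, 0.001]
contact_force: [0.6, -1.2, 0.3]
finger_gap: 0.0868
grip_force: 0.0
```

Run:
```python
from h import *
o=manip.get_obs();P=o['tcp_pos'];Q=R.from_rotvec(o['ee_rot']);n,e=axes(1.66)
v=np.array([.45,.05,.31])
plan([[(P+.006*n,Q),(P+.006*n+[0,0,.05],Q),(P+[0,0,.14],Q)],[(np.array([.46,.2,.31]),down(np.pi/2-np.pi/2))],[(np.array([.42,.02,.31]),down(np.radians(0)))],[(np.array([.4,-.15,.31]),down(np.radians(0)))]])
```

```text
[{"tx":0,"ty":0.03,"tz":0.004,"rx":0,"ry":0,"rz":0},
 {"tx":-0.001,"ty":0.067,"tz":-0.243,"rx":0,"ry":0,"rz":0},
 {"tx":-0.002,"ty":0.105,"tz":-0.692,"rx":0,"ry":0,"rz":0}] mm 140.0 deg 0.0
[{"tx":-0.114,"ty":0.707,"tz":0.095,"rx":0.095,"ry":0,"rz":0.025}] mm 144.0 deg 9.0
[{"tx":-0.2,"ty":0.9,"tz":0,"rx":0,"ry":0,"rz":0}] mm 184.0 deg 0.0
[{"tx":-0.099,"ty":0.85,"tz":0.001,"rx":0,"ry":0,"rz":0}] mm 171.0 deg 0.0
```

Request:
carry_out --motion '[{"tx": 0, "ty": 0.03, "tz": 0.004, "rx": 0, "ry": 0, "rz": 0}, {"tx": -0.001, "ty": 0.067, "tz": -0.243, "rx": 0, "ry": 0, "rz": 0}, {"tx": -0.002, "ty": 0.105, "tz": -0.692, "rx": 0, "ry": 0, "rz": 0}, {"tx": -0.002, "ty": 0.105, "tz": -0.692, "rx": 0, "ry": 0, "rz": 0}]'

```text
clock: 7.38
tcp_pos: [0.478, 0.3423, 0.3128]
ee_rot: [2.993, 0.055, 0.01]
contact_force: [0.5, 0.3, 0.3]
finger_gap: 0.0868
grip_force: 0.0
```

Request:
carry_out --motion '[{"tx": -0.114, "ty": 0.707, "tz": 0.095, "rx": 0.095, "ry": 0, "rz": 0.025}, {"tx": -0.114, "ty": 0.707, "tz": 0.095, "rx": 0.095, "ry": 0, "rz": 0.025}, {"tx": -0.114, "ty": 0.707, "tz": 0.095, "rx": 0.095, "ry": 0, "rz": 0.025}]'

```text
clock: 7.75
tcp_pos: [0.4583, 0.1958, 0.3106]
ee_rot: [3.139, -0.009, 0.004]
contact_force: [0.7, -1.0, -0.4]
finger_gap: 0.0873
grip_force: 0.0
```

Request:
carry_out --motion '[{"tx": -0.2, "ty": 0.9, "tz": 0, "rx": 0, "ry": 0, "rz": 0}, {"tx": -0.2, "ty": 0.9, "tz": 0, "rx": 0, "ry": 0, "rz": 0}, {"tx": -0.2, "ty": 0.9, "tz": 0, "rx": 0, "ry": 0, "rz": 0}, {"tx": -0.2, "ty": 0.9, "tz": 0, "rx": 0, "ry": 0, "rz": 0}]'

```text
clock: 8.25
tcp_pos: [0.4177, 0.0161, 0.3109]
ee_rot: [3.139, -0.015, 0.005]
contact_force: [-0.2, 0.4, 0.5]
finger_gap: 0.087
grip_force: 0.0
```

Request:
carry_out --motion '[{"tx": -0.099, "ty": 0.85, "tz": 0.001, "rx": 0, "ry": 0, "rz": 0}, {"tx": -0.099, "ty": 0.85, "tz": 0.001, "rx": 0, "ry": 0, "rz": 0}, {"tx": -0.099, "ty": 0.85, "tz": 0.001, "rx": 0, "ry": 0, "rz": 0}, {"tx": -0.099, "ty": 0.85, "tz": 0.001, "rx": 0, "ry": 0, "rz": 0}]'

```text
clock: 8.75
tcp_pos: [0.3978, -0.152, 0.3106]
ee_rot: [3.14, -0.011, 0.003]
contact_force: [0.7, 0.3, 0.2]
finger_gap: 0.0871
grip_force: 0.0
```

```bash
cat >> h.py <<'E'
def slates(s):
    im=np.ascontiguousarray(s['pixels'][:,:,::-1]);hsv=cv2.cvtColor(im,cv2.COLOR_BGR2HSV);out=[]
    m=cv2.inRange(hsv,(5,80,80),(24,255,255))
    n,l,st,ce=cv2.connectedComponentsWithStats(cv2.dilate(m,np.ones((3,3))))
    for i in range(1,n):
        if st[i,4]>60:
            w=np.array([ray(s,u,v,.014)[:2] for v,u in np.argwhere((l==i)&(m>0))],np.float32)
            c,sz,an=cv2.minAreaRect(w*1000)
            if sz[0]>sz[1]: sz,an=sz[::-1],an-90
            if 52<sz[0]<78 and 84<sz[1]<106: out.append((np.round(c,1),np.round(sz,1),round((an+90+90)%180-90,1)))
    return out
E
python3 - <<'E'
from h import *
s=snap('top','top2.png');c=snap('scene','scene2.png');print(slates(s),slates(c))
a=cv2.imread('pics/top2.png')[80:290,110:390];cv2.imwrite('pics/c2.png',cv2.resize(a,None,fx=2.8,fy=2.8,interpolation=cv2.INTER_CUBIC))
o=manip.get_obs();print(o['joints'].round(3),o['tcp_pos'])
E
```

```text
[(array([617.3, -87.4]), array([62.3, 93.7]), -12.7), (array([ 500.7, -291.5]), array([63.7, 95.5]), -4.5)] [(array([ 503. , -288.3]), array([70.8, 95.8]), -4.4), (array([617.1, -83.3]), array([69.5, 92.9]), -13.4)]
[-5.460e-01 -3.190e-01  1.913e+00  1.000e-03  1.545e+00  1.029e+00] [ 0.39825542 -0.1496316   0.31074096]
```

View pics/c2.png

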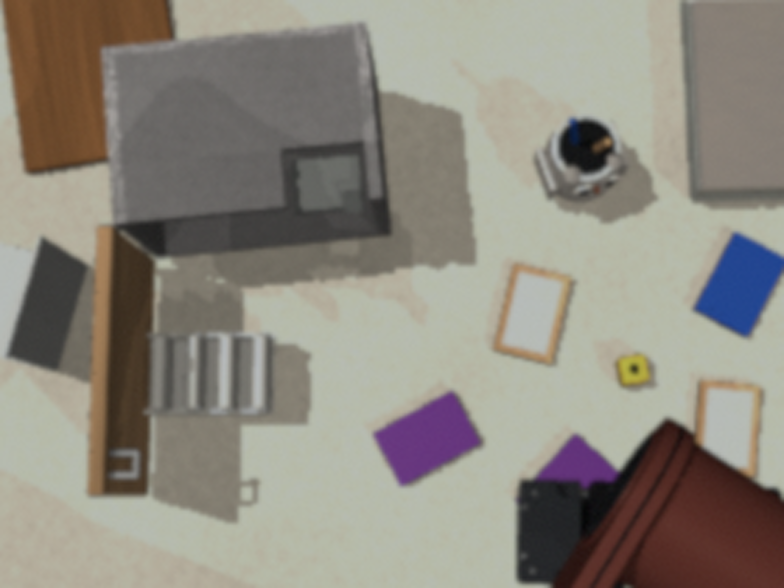

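The door stands about square, with the rack at crop (150–270, 330–412) and both slates unchanged. I fit the door angle and plan the first grasp.

```bash
cat >> h.py <<'E'
def dooredge(s,pts,sc,ox,oy):
    q=[ray(s,ox+(x+.5)/sc-.5,oy+(y+.5)/sc-.5,.19)[:2] for x,y in pts];d=q[1]-q[0]
    return np.round(q,4).tolist(),np.linalg.norm(d).round(4),(-np.pi/2+YAW-np.arctan2(d[1],d[0]))%(2*np.pi)
E
python3 - <<'E'
from h import *
s=np.load('last_top.npz')
print(dooredge(s,[(113,228),(106,492)],2.8,110,80))
for th in(1.6,1.65):print(th,[((proj(s,dp(th,d,al,.079))-[110,80])*2.8).round().tolist() for d,al in((.017,.088),(.119,.088),(.119,.162),(.017,.162))])
A=np.array([.617,-.0855]);y=np.radians(-13);g=A+.033*np.array([np.cos(y),np.sin(y)]);Q=down(y);t=lambda z:(np.r_[g,z],Q)
plan([[(np.array([.53,-.12,.26]),Q)],[t(.16)],[t(.06),t(.0205)]])
E
```

```text
([[0.6607, 0.3103], [0.4193, 0.3019]], np.float64(0.2416), np.float64(1.6580073174120176))
1.6 [[163.0, 334.0], [265.0, 327.0], [268.0, 400.0], [166.0, 407.0]]
1.65 [[159.0, 335.0], [261.0, 333.0], [260.0, 406.0], [158.0, 408.0]]
[{"tx":0.658,"ty":-0.151,"tz":0.255,"rx":0,"ry":-0.002,"rz":0.142}] mm 144.0 deg 13.0
[{"tx":0.55,"ty":-0.266,"tz":0.5,"rx":0,"ry":0,"rz":0}] mm 158.0 deg 0.0
[{"tx":0,"ty":0,"tz":0.5,"rx":0,"ry":0,"rz":0},
 {"tx":0.001,"ty":0,"tz":0.697,"rx":0,"ry":0,"rz":0}] mm 139.0 deg 0.0
```

Request:
carry_out --motion '[{"tx": 0.658, "ty": -0.151, "tz": 0.255, "rx": 0, "ry": -0.002, "rz": 0.142}, {"tx": 0.658, "ty": -0.151, "tz": 0.255, "rx": 0, "ry": -0.002, "rz": 0.142}, {"tx": 0.658, "ty": -0.151, "tz": 0.255, "rx": 0, "ry": -0.002, "rz": 0.142}]' --grip 1

```text
clock: 9.22
tcp_pos: [0.5316, -0.1169, 0.2576]
ee_rot: [-3.121, 0.349, 0.006]
contact_force: [1.0, 0.6, 0.5]
finger_gap: 0.0869
grip_force: 0.0
```

Request:
carry_out --motion '[{"tx": 0.55, "ty": -0.266, "tz": 0.5, "rx": 0, "ry": 0, "rz": 0}, {"tx": 0.55, "ty": -0.266, "tz": 0.5, "rx": 0, "ry": 0, "rz": 0}, {"tx": 0.55, "ty": -0.266, "tz": 0.5, "rx": 0, "ry": 0, "rz": 0}, {"tx": 0.55, "ty": -0.266, "tz": 0.5, "rx": 0, "ry": 0, "rz": 0}]'

```text
clock: 9.72
tcp_pos: [0.6485, -0.09, 0.1567]
ee_rot: [-3.122, 0.349, 0.01]
contact_force: [0.1, 0.5, 0.6]
finger_gap: 0.0872
grip_force: 0.0
```

Run:
```python
from h import *
s=snap('wrist','w3.png');print(slates(s),manip.get_obs()['tcp_pos'])
c=snap('scene');print(slates(c))
```

```text
[(array([618.3, -88. ]), array([62.8, 96.3]), -12.1)] [ 0.64855911 -0.09106986  0.15880851]
[(array([ 504.7, -289.7]), array([ 76.3, 103.2]), -1.5), (array([617.2, -83.9]), array([67.8, 94.1]), -12.0)]
```

Run:
```python
from h import *
A=np.array([.618,-.0872]);y=np.radians(-12);g=A+.033*np.array([np.cos(y),np.sin(y)]);Q=down(y);t=lambda z:(np.r_[g,z],Q)
plan([[t(.06),t(.0205)]])
```

```text
[{"tx":0.01,"ty":0.008,"tz":0.502,"rx":0.001,"ry":0.001,"rz":-0.01},
 {"tx":0.01,"ty":0.008,"tz":0.699,"rx":0.001,"ry":0.001,"rz":-0.01}] mm 140.0 deg 1.0
```

Request:
carry_out --motion '[{"tx": 0.01, "ty": 0.008, "tz": 0.502, "rx": 0, "ry": 0, "rz": -0.01}, {"tx": 0.01, "ty": 0.008, "tz": 0.502, "rx": 0, "ry": 0, "rz": -0.01}, {"tx": 0.01, "ty": 0.008, "tz": 0.62, "rx": 0, "ry": 0, "rz": -0.01}, {"tx": 0.01, "ty": 0.008, "tz": 0.699, "rx": 0, "ry": 0, "rz": -0.01}, {"tx": 0.01, "ty": 0.008, "tz": 0.699, "rx": 0, "ry": 0, "rz": -0.01}]'

```text
clock: 10.45
tcp_pos: [0.6501, -0.0959, 0.0207]
ee_rot: [3.123, -0.331, -0.001]
contact_force: [0.9, 0.4, 0.4]
finger_gap: 0.0872
grip_force: 0.0
```

Request:
carry_out --motion '[{"tx": 0, "ty": 0, "tz": 0, "rx": 0, "ry": 0, "rz": 0}, {"tx": 0, "ty": 0, "tz": 0, "rx": 0, "ry": 0, "rz": 0}, {"tx": 0, "ty": 0, "tz": 0, "rx": 0, "ry": 0, "rz": 0}, {"tx": 0, "ty": 0, "tz": 0, "rx": 0, "ry": 0, "rz": 0}, {"tx": 0, "ty": 0, "tz": 0, "rx": 0, "ry": 0, "rz": 0}]' --grip 0

```text
clock: 11.08
tcp_pos: [0.6511, -0.0962, 0.0214]
ee_rot: [3.123, -0.331, 0.001]
contact_force: [-0.5, -0.6, 6.2]
finger_gap: 0.0635
grip_force: 30.0
```

Request:
carry_out --motion '[{"tx": 0, "ty": 0, "tz": -0.1, "rx": 0, "ry": 0, "rz": 0}, {"tx": 0, "ty": 0, "tz": -0.5, "rx": 0, "ry": 0, "rz": 0}, {"tx": 0, "ty": 0, "tz": -1, "rx": 0, "ry": 0, "rz": 0}, {"tx": 0, "ty": 0, "tz": -1, "rx": 0, "ry": 0, "rz": 0}]'

```text
clock: 11.58
tcp_pos: [0.6508, -0.0958, 0.2241]
ee_rot: [3.122, -0.331, 0.002]
contact_force: [1.8, 0.4, -0.7]
finger_gap: 0.064
grip_force: 30.0
```

```bash
cat >> h.py <<'E'
TH=1.655
def hold(depth,along,z,th=None):
    n,e=axes(TH if th is None else th);up=np.array([0,0,1.]);return dp(TH if th is None else th,depth,along,z),R.from_matrix(np.c_[up,np.cross(-n,up),-n])
E
python3 - <<'E'
from h import *
from scipy.spatial.transform import Slerp
o=manip.get_obs();p0=o['tcp_pos'];r0=R.from_rotvec(o['ee_rot'])
P,Q=hold(.15,.125,.28)
sl=Slerp([0,1],R.concatenate([r0,Q]));print(P,o['joints'].round(2))
f=lambda a:(p0*(1-a)+P*a+[0,0,.05*np.sin(a*np.pi)],sl(a))
plan([[f(.33)],[f(.67)],[f(1)]])
E
```

```text
[0.54378413 0.15516308 0.28      ] [-0.27  0.31  1.45 -0.    1.38  1.52]
[{"tx":-0.259,"ty":-0.367,"tz":-0.308,"rx":0.293,"ry":0.227,"rz":-0.292}] mm 109.0 deg 42.0
[{"tx":-0.054,"ty":-0.468,"tz":0.048,"rx":0.301,"ry":0.234,"rz":-0.3}] mm 95.0 deg 44.0
[{"tx":-0.089,"ty":-0.296,"tz":0.35,"rx":0.293,"ry":0.227,"rz":-0.292}] mm 93.0 deg 42.0
```

Request:
carry_out --motion '[{"tx": -0.259, "ty": -0.367, "tz": -0.308, "rx": 0.293, "ry": 0.227, "rz": -0.292}, {"tx": -0.259, "ty": -0.367, "tz": -0.308, "rx": 0.293, "ry": 0.227, "rz": -0.292}, {"tx": -0.259, "ty": -0.367, "tz": -0.308, "rx": 0.293, "ry": 0.227, "rz": -0.292}, {"tx": -0.259, "ty": -0.367, "tz": -0.308, "rx": 0.293, "ry": 0.227, "rz": -0.292}, {"tx": -0.259, "ty": -0.367, "tz": -0.308, "rx": 0.293, "ry": 0.227, "rz": -0.292}]'

```text
clock: 12.2
tcp_pos: [0.6142, -0.0146, 0.2811]
ee_rot: [-2.653, -0.341, -0.545]
contact_force: [0.6, -0.2, -1.6]
finger_gap: 0.0638
grip_force: 30.0
```

Request:
carry_out --motion '[{"tx": -0.054, "ty": -0.468, "tz": 0.048, "rx": 0.301, "ry": 0.234, "rz": -0.3}, {"tx": -0.054, "ty": -0.468, "tz": 0.048, "rx": 0.301, "ry": 0.234, "rz": -0.3}, {"tx": -0.054, "ty": -0.468, "tz": 0.048, "rx": 0.301, "ry": 0.234, "rz": -0.3}, {"tx": -0.054, "ty": -0.468, "tz": 0.048, "rx": 0.301, "ry": 0.234, "rz": -0.3}, {"tx": -0.054, "ty": -0.468, "tz": 0.048, "rx": 0.301, "ry": 0.234, "rz": -0.3}]'

```text
clock: 12.82
tcp_pos: [0.5789, 0.0721, 0.2988]
ee_rot: [-1.966, -0.867, -0.936]
contact_force: [-1.1, -0.3, -0.4]
finger_gap: 0.0639
grip_force: 30.0
```

Run:
```python
from h import *
o=manip.get_obs();print(o['joints'].round(2),o['finger_gap']);plan([[hold(.15,.125,.28)]])
```

```text
[-0.56  0.11  1.91  1.08  1.56 -0.09] 0.06387312698486429
[{"tx":-0.066,"ty":-0.303,"tz":0.34,"rx":0.292,"ry":0.227,"rz":-0.299}] mm 92.0 deg 43.0
```

j4 goes to +1.08, so the sideways wrist works. I carry on to the horizontal pose.

Request:
carry_out --motion '[{"tx": -0.066, "ty": -0.303, "tz": 0.34, "rx": 0.292, "ry": 0.227, "rz": -0.299}, {"tx": -0.066, "ty": -0.303, "tz": 0.34, "rx": 0.292, "ry": 0.227, "rz": -0.299}, {"tx": -0.066, "ty": -0.303, "tz": 0.34, "rx": 0.292, "ry": 0.227, "rz": -0.299}, {"tx": -0.066, "ty": -0.303, "tz": 0.34, "rx": 0.292, "ry": 0.227, "rz": -0.299}, {"tx": -0.066, "ty": -0.303, "tz": 0.34, "rx": 0.292, "ry": 0.227, "rz": -0.299}]'

```text
clock: 13.45
tcp_pos: [0.5445, 0.1564, 0.2797]
ee_rot: [-1.181, -1.232, -1.175]
contact_force: [-0.8, -0.3, -0.9]
finger_gap: 0.0636
grip_force: 30.0
```

Run:
```python
from h import *
o=manip.get_obs();print(o['joints'].round(2),o['finger_gap'],o['tcp_pos'])
plan([[hold(.15,.125,.2)],[hold(.046,.125,.185)]])
s=snap('top','top4.png');c=snap('scene','scene4.png');print(slates(s),slates(c))
a=cv2.imread('pics/top4.png')[100:270,120:330];b=cv2.imread('pics/scene4.png')[190:360,160:370]
f=lambda i:cv2.resize(i,(400,330),interpolation=cv2.INTER_CUBIC)
cv2.imwrite('pics/c4.png',np.hstack([f(a),f(b)]))
```

```text
[-0.43  0.49  1.78  1.25  1.92 -0.76] 0.06358465527532235 [0.54448551 0.15643521 0.27966596]
[{"tx":-0.398,"ty":-0.004,"tz":-0.004,"rx":-0.003,"ry":0.003,"rz":0}] mm 80.0 deg 0.0
[{"tx":-0.076,"ty":0,"tz":0.52,"rx":0,"ry":0,"rz":0}] mm 105.0 deg 0.0
[(array([592.2, -91.6]), array([65.5, 88.7]), -88.8), (array([ 501.5, -291.7]), array([63.1, 94.2]), -3.6)] [(array([504.6,  83.1]), array([56.6, 96. ]), 2.7)]
```

View pics/c4.png

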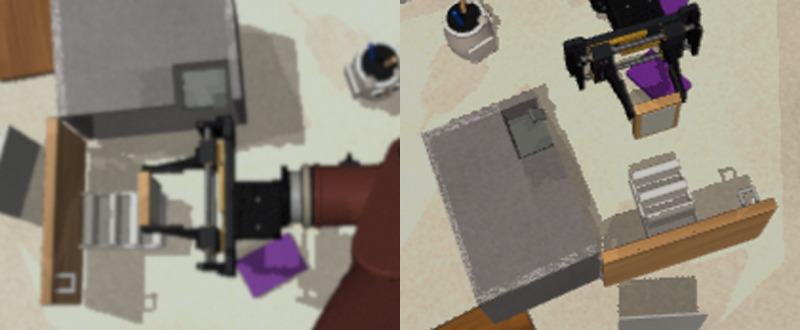

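The slate hangs vertical in the gripper, at left (150,200), and faces the rack at left (85–160, 195–245). I hover above slot 1 and check.

Request:
carry_out --motion '[{"tx": -0.398, "ty": -0.004, "tz": -0.004, "rx": -0.003, "ry": 0.003, "rz": 0}, {"tx": -0.398, "ty": -0.004, "tz": -0.004, "rx": -0.003, "ry": 0.003, "rz": 0}, {"tx": -0.398, "ty": -0.004, "tz": -0.004, "rx": -0.003, "ry": 0.003, "rz": 0}]'

```text
clock: 13.92
tcp_pos: [0.544, 0.1544, 0.2032]
ee_rot: [-1.178, -1.228, -1.19]
contact_force: [-1.2, -0.5, -0.2]
finger_gap: 0.0633
grip_force: 30.0
```

Request:
carry_out --motion '[{"tx": -0.076, "ty": 0, "tz": 0.25, "rx": 0, "ry": 0, "rz": 0}, {"tx": -0.076, "ty": 0, "tz": 0.513, "rx": 0, "ry": 0, "rz": 0}, {"tx": -0.076, "ty": 0, "tz": 0.513, "rx": 0, "ry": 0, "rz": 0}, {"tx": -0.076, "ty": 0, "tz": 0.513, "rx": 0, "ry": 0, "rz": 0}]'

```text
clock: 14.42
tcp_pos: [0.5414, 0.2568, 0.1897]
ee_rot: [-1.176, -1.232, -1.193]
contact_force: [-0.8, 0.2, -1.7]
finger_gap: 0.0635
grip_force: 30.0
```

```bash
cat >> h.py <<'E'
def overlay(fn,cams,polys,boxes,sz=(400,400)):
    o=[]
    for cam,(x0,y0,w) in zip(cams,boxes):
        s=snap(cam);im=cv2.cvtColor(s['pixels'],cv2.COLOR_RGB2BGR)[y0:y0+w,x0:x0+w];k=sz[0]/w;im=cv2.resize(im,sz,interpolation=cv2.INTER_CUBIC)
        for pts,c in polys:
            q=np.array([(proj(s,p)-[x0,y0]+.5)*k-.5 for p in pts]).round().astype(np.int32);cv2.polylines(im,[q],True,c,1)
        o.append(im)
    cv2.imwrite('pics/'+fn,np.hstack(o))
def rect(c,a,b): return [c+a+b,c+a-b,c-a-b,c-a+b]
E
python3 - <<'E'
from h import *
o=manip.get_obs();p=o['tcp_pos'];r=R.from_rotvec(o['ee_rot']);print(p,o['contact_force'].round(1))
n,e=axes(TH)
d=p[:2]-H;print('depth',d@n[:2],'along',-d@e[:2])
c=p+r.apply([.048-.034,0,.0135])
sl=rect(c,r.apply([0,.032,0]),r.apply([0,0,.007]))
polys=[(sl,(0,0,255)),(rect(dp(TH,.068,.125,.079),.051*n,.037*e),(0,255,0)),([dp(TH,0,0,.19),dp(TH,0,.245,.19)],(255,0,0)),
 (rect(dp(TH,.034,.125,.079),.003*n,.037*e),(255,0,255))]
overlay('c5.png',['top','scene'],polys,[(140,140,90),(240,250,110)])
E
```

```text
[0.5414278  0.25677118 0.18972336] [-0.8  0.2 -1.7]
depth 0.048375687134052145 along 0.12349756559309798
```

View pics/c5.png

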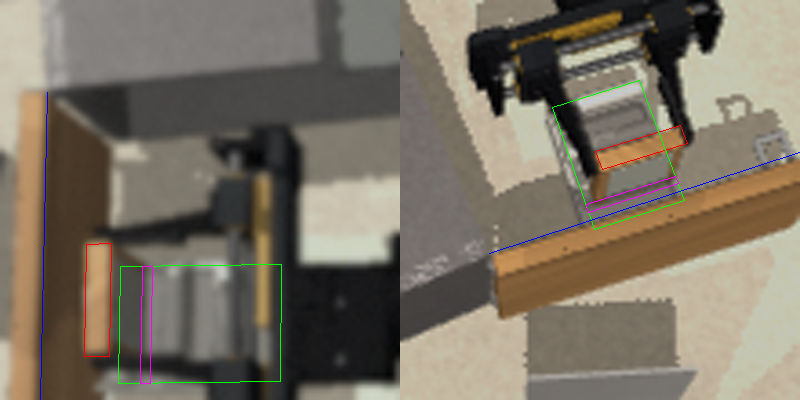

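The overlay agrees with the slate (red) and the rack, so I lower into slot 1.

Request:
carry_out --motion '[{"tx": -0.1, "ty": 0, "tz": 0, "rx": 0, "ry": 0, "rz": 0}, {"tx": -0.18, "ty": 0, "tz": 0, "rx": 0, "ry": 0, "rz": 0}, {"tx": -0.24, "ty": 0, "tz": 0, "rx": 0, "ry": 0, "rz": 0}, {"tx": -0.29, "ty": 0, "tz": 0, "rx": 0, "ry": 0, "rz": 0}, {"tx": -0.29, "ty": 0, "tz": 0, "rx": 0, "ry": 0, "rz": 0}]'

```text
clock: 15.15
tcp_pos: [0.5409, 0.2571, 0.1286]
ee_rot: [-1.178, -1.227, -1.191]
contact_force: [0.3, -0.8, -1.3]
finger_gap: 0.0637
grip_force: 30.0
```

Run:
```python
from h import *
o=manip.get_obs();p=o['tcp_pos'];d=p[:2]-H;n,e=axes(TH);print(p,o['contact_force'].round(1),o['ft_torque'].round(2),'depth',d@n[:2],'along',-d@e[:2])
```

```text
[0.54094515 0.25706132 0.1286033 ] [ 0.3 -0.8 -1.3] [-0.65 -0.08 -0.02] depth 0.04806743092659787 along 0.123968850797866
```

Request:
carry_out --motion '[{"tx": -0.025, "ty": 0, "tz": 0, "rx": 0, "ry": 0, "rz": 0}, {"tx": -0.04, "ty": 0, "tz": 0, "rx": 0, "ry": 0, "rz": 0}, {"tx": -0.05, "ty": 0, "tz": 0, "rx": 0, "ry": 0, "rz": 0}, {"tx": -0.056, "ty": 0, "tz": 0, "rx": 0, "ry": 0, "rz": 0}]'

```text
clock: 15.65
tcp_pos: [0.5413, 0.2571, 0.1203]
ee_rot: [-1.172, -1.227, -1.194]
contact_force: [-2.9, -1.0, 11.1]
finger_gap: 0.0635
grip_force: 30.0
```

Request:
carry_out --motion '[{"tx": 0.01, "ty": 0, "tz": 0, "rx": 0, "ry": 0, "rz": 0}, {"tx": 0.01, "ty": 0, "tz": 0, "rx": 0, "ry": 0, "rz": 0}, {"tx": 0.01, "ty": 0, "tz": 0, "rx": 0, "ry": 0, "rz": 0}, {"tx": 0.01, "ty": 0, "tz": 0, "rx": 0, "ry": 0, "rz": 0}]' --grip 1

```text
clock: 16.15
tcp_pos: [0.5412, 0.2571, 0.1201]
ee_rot: [-1.177, -1.229, -1.191]
contact_force: [-0.5, 0.4, 0.8]
finger_gap: 0.0855
grip_force: 0.0
```

Request:
carry_out --motion '[{"tx": 0, "ty": 0, "tz": -0.1, "rx": 0, "ry": 0, "rz": 0}, {"tx": 0, "ty": 0, "tz": -0.3, "rx": 0, "ry": 0, "rz": 0}, {"tx": 0.15, "ty": 0, "tz": -0.5, "rx": 0, "ry": 0, "rz": 0}, {"tx": 0.6, "ty": 0, "tz": -0.8, "rx": 0, "ry": 0, "rz": 0}, {"tx": 0.6, "ty": 0, "tz": -0.8, "rx": 0, "ry": 0, "rz": 0}]'

```text
clock: 16.77
tcp_pos: [0.5461, 0.0938, 0.2415]
ee_rot: [-1.179, -1.229, -1.194]
contact_force: [-0.0, 0.2, -1.3]
finger_gap: 0.0872
grip_force: 0.0
```

Run:
```python
from h import *
from scipy.spatial.transform import Slerp
n,e=axes(TH)
print(slates(snap('top')),slates(snap('scene')))
box=lambda z:rect(dp(TH,.034,.125,z),.007*n,.032*e)
overlay('c6.png',['top','scene'],[(box(.132),(0,0,255)),(rect(dp(TH,.068,.125,.079),.051*n,.037*e),(0,255,0)),([dp(TH,0,0,.19),dp(TH,0,.245,.19)],(255,0,0))],[(140,140,90),(240,250,110)])
o=manip.get_obs();p0=o['tcp_pos'];r0=R.from_rotvec(o['ee_rot']);print(p0,o['joints'].round(2))
B=np.array([.502,-.290]);y=np.radians(-4.2);g=B+.034*np.array([np.cos(y),np.sin(y)]);Q=down(y);P=np.r_[g,.2]
sl=Slerp([0,1],R.concatenate([r0,Q]))
f=lambda a:(p0*(1-a)+P*a+[0,0,.06*np.sin(a*np.pi)],sl(a))
plan([[f(.33)],[f(.67)],[f(1)]])
```

```text
[] [(array([ 517.7, -326.9]), array([ 64.4, 102.3]), -90.0)]
[0.54611448 0.09532025 0.23992735] [-0.52  0.6   1.72  1.17  1.97 -0.84]
[{"tx":0.194,"ty":-0.036,"tz":-0.639,"rx":-0.27,"ry":-0.245,"rz":0.272}] mm 134.0 deg 41.0
[{"tx":-0.25,"ty":0.296,"tz":-0.538,"rx":-0.278,"ry":-0.252,"rz":0.28}] mm 133.0 deg 42.0
[{"tx":-0.316,"ty":0.643,"tz":-0.017,"rx":-0.27,"ry":-0.245,"rz":0.271}] mm 143.0 deg 41.0
```

View pics/c6.png

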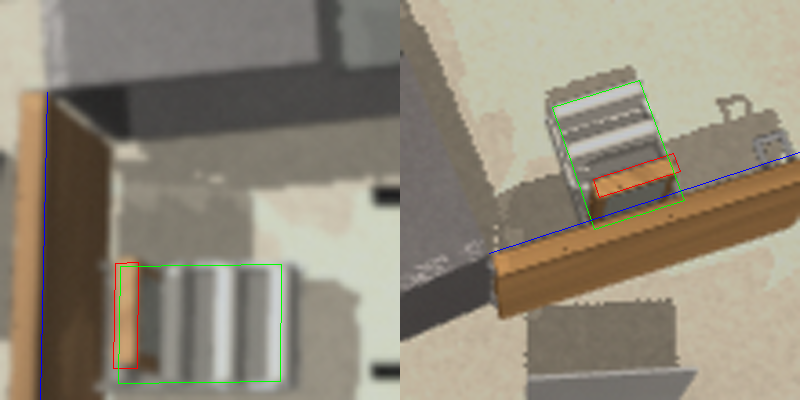

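Slate 1 stands in slot 1 exactly where predicted. Slate B may have been knocked: the scene camera now puts it at (0.518, -0.327). I move partway and look again.

Request:
carry_out --motion '[{"tx": 0.194, "ty": -0.036, "tz": -0.639, "rx": -0.27, "ry": -0.245, "rz": 0.272}, {"tx": 0.194, "ty": -0.036, "tz": -0.639, "rx": -0.27, "ry": -0.245, "rz": 0.272}, {"tx": 0.194, "ty": -0.036, "tz": -0.639, "rx": -0.27, "ry": -0.245, "rz": 0.272}, {"tx": 0.194, "ty": -0.036, "tz": -0.639, "rx": -0.27, "ry": -0.245, "rz": 0.272}, {"tx": 0.194, "ty": -0.036, "tz": -0.639, "rx": -0.27, "ry": -0.245, "rz": 0.272}]'

```text
clock: 17.6
tcp_pos: [0.5422, -0.0307, 0.2784]
ee_rot: [-1.945, -0.943, -0.947]
contact_force: [-0.4, -1.1, 0.5]
finger_gap: 0.0869
grip_force: 0.0
```

Request:
carry_out --motion '[{"tx": -0.25, "ty": 0.296, "tz": -0.538, "rx": -0.278, "ry": -0.252, "rz": 0.28}, {"tx": -0.25, "ty": 0.296, "tz": -0.538, "rx": -0.278, "ry": -0.252, "rz": 0.28}, {"tx": -0.25, "ty": 0.296, "tz": -0.538, "rx": -0.278, "ry": -0.252, "rz": 0.28}, {"tx": -0.25, "ty": 0.296, "tz": -0.538, "rx": -0.278, "ry": -0.252, "rz": 0.28}, {"tx": -0.25, "ty": 0.296, "tz": -0.538, "rx": -0.278, "ry": -0.252, "rz": 0.28}]'

```text
clock: 18.23
tcp_pos: [0.5398, -0.1613, 0.2638]
ee_rot: [-2.632, -0.496, -0.544]
contact_force: [0.2, -0.1, 1.1]
finger_gap: 0.087
grip_force: 0.0
```

Run:
```python
from h import *
for c in('top','scene','wrist'):print(c,slates(snap(c)))
overlay('c7.png',['top','scene'],[],[(300,130,150),(160,90,150)])
o=manip.get_obs();print(o['tcp_pos'],o['joints'].round(2))
```

```text
top []
scene [(array([ 502.1, -288.6]), array([71.6, 97.5]), -5.0)]
wrist []
[ 0.53881725 -0.16298649  0.26229859] [-0.76  0.04  1.78  0.56  1.45  0.34]
```

View pics/c7.png

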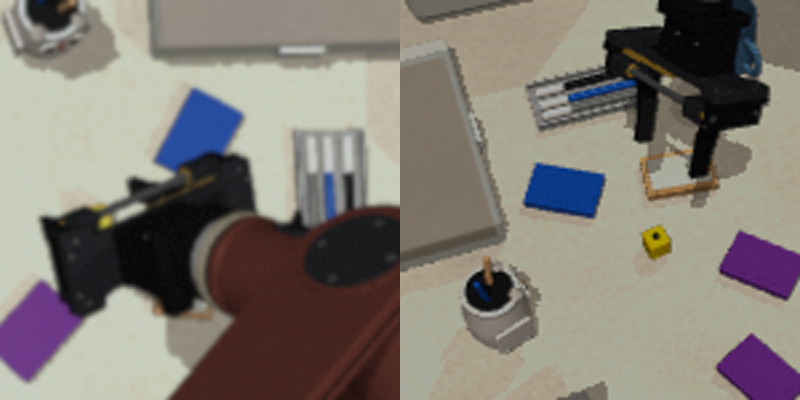

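Slate B is still at about (0.502, -0.29); the earlier reading was just occlusion. I continue to hover above it.

Run:
```python
from h import *
B=np.array([.502,-.290]);y=np.radians(-4.2);g=B+.034*np.array([np.cos(y),np.sin(y)]);Q=down(y)
plan([[(np.r_[g,.17],Q)]])
```

```text
[{"tx":-0.377,"ty":0.694,"tz":0.092,"rx":-0.274,"ry":-0.243,"rz":0.272}] mm 159.0 deg 41.0
```

Request:
carry_out --motion '[{"tx": -0.377, "ty": 0.694, "tz": 0.092, "rx": -0.274, "ry": -0.243, "rz": 0.272}, {"tx": -0.377, "ty": 0.694, "tz": 0.092, "rx": -0.274, "ry": -0.243, "rz": 0.272}, {"tx": -0.377, "ty": 0.694, "tz": 0.092, "rx": -0.274, "ry": -0.243, "rz": 0.272}, {"tx": -0.377, "ty": 0.694, "tz": 0.092, "rx": -0.274, "ry": -0.243, "rz": 0.272}, {"tx": -0.377, "ty": 0.694, "tz": 0.092, "rx": -0.274, "ry": -0.243, "rz": 0.272}]'

```text
clock: 19.1
tcp_pos: [0.5368, -0.2916, 0.1707]
ee_rot: [3.139, -0.111, 0.001]
contact_force: [0.1, 1.1, 0.1]
finger_gap: 0.0871
grip_force: 0.0
```

Run:
```python
from h import *
w=slates(snap('wrist'));print(w,slates(snap('scene')),manip.get_obs()['tcp_pos'])
if w:
    B=w[0][0]/1000;y=np.radians(w[0][2])
    g=B+.034*np.array([np.cos(y),np.sin(y)]);Q=down(y)
    plan([[(np.r_[g,.06],Q),(np.r_[g,.021],Q)]])
```

```text
[(array([ 502.1, -293.2]), array([62.8, 96. ]), -4.1)] [(array([ 503. , -288.6]), array([71.5, 95.8]), -4.3)] [ 0.53619498 -0.29248655  0.17140618]
[{"tx":-0.001,"ty":0.015,"tz":0.557,"rx":0,"ry":-0.002,"rz":0},
 {"tx":-0.002,"ty":0.015,"tz":0.752,"rx":0,"ry":-0.002,"rz":0}] mm 150.0 deg 0.0
```

Request:
carry_out --motion '[{"tx": 0, "ty": 0.01, "tz": 0.3, "rx": 0, "ry": 0, "rz": 0}, {"tx": 0, "ty": 0.01, "tz": 0.557, "rx": 0, "ry": 0, "rz": 0}, {"tx": 0, "ty": 0.01, "tz": 0.69, "rx": 0, "ry": 0, "rz": 0}, {"tx": 0, "ty": 0.01, "tz": 0.752, "rx": 0, "ry": 0, "rz": 0}, {"tx": 0, "ty": 0.01, "tz": 0.752, "rx": 0, "ry": 0, "rz": 0}]'

```text
clock: 19.82
tcp_pos: [0.536, -0.2958, 0.0216]
ee_rot: [3.137, -0.118, 0.003]
contact_force: [0.1, -0.3, 0.2]
finger_gap: 0.0871
grip_force: 0.0
```

Request:
carry_out --motion '[{"tx": 0, "ty": 0, "tz": 0, "rx": 0, "ry": 0, "rz": 0}, {"tx": 0, "ty": 0, "tz": 0, "rx": 0, "ry": 0, "rz": 0}, {"tx": 0, "ty": 0, "tz": 0, "rx": 0, "ry": 0, "rz": 0}, {"tx": 0, "ty": 0, "tz": 0, "rx": 0, "ry": 0, "rz": 0}, {"tx": 0, "ty": 0, "tz": 0, "rx": 0, "ry": 0, "rz": 0}]' --grip 0

```text
clock: 20.45
tcp_pos: [0.5372, -0.2958, 0.0228]
ee_rot: [3.135, -0.117, 0.005]
contact_force: [-1.1, 0.9, 5.8]
finger_gap: 0.0633
grip_force: 30.0
```

Request:
carry_out --motion '[{"tx": 0, "ty": 0, "tz": -0.1, "rx": 0, "ry": 0, "rz": 0}, {"tx": 0, "ty": 0, "tz": -0.5, "rx": 0, "ry": 0, "rz": 0}, {"tx": 0, "ty": 0, "tz": -1, "rx": 0, "ry": 0, "rz": 0}, {"tx": 0, "ty": 0, "tz": -1, "rx": 0, "ry": 0, "rz": 0}, {"tx": 0, "ty": 0, "tz": -1, "rx": 0, "ry": 0, "rz": 0}]'

```text
clock: 21.08
tcp_pos: [0.539, -0.2966, 0.2299]
ee_rot: [3.129, -0.117, 0.02]
contact_force: [-0.1, 0.1, -0.2]
finger_gap: 0.0637
grip_force: 30.0
```

Run:
```python
from h import *
from scipy.spatial.transform import Slerp
o=manip.get_obs();p0=o['tcp_pos'];r0=R.from_rotvec(o['ee_rot'])
P,Q=hold(.18,.125,.25)
sl=Slerp([0,1],R.concatenate([r0,Q]));print(p0,P,o['joints'].round(2))
f=lambda a:(p0*(1-a)+P*a+[0,0,.06*np.sin(a*np.pi)],sl(a))
plan([[f(.33)],[f(.67)],[f(1)]])
```

```text
[ 0.53904425 -0.29663238  0.22987951] [0.54492294 0.1251847  0.25      ] [-0.63  0.19  1.58 -0.    1.36  1.02]
[{"tx":-0.038,"ty":-0.692,"tz":-0.299,"rx":0.274,"ry":0.242,"rz":-0.268}] mm 151.0 deg 41.0
[{"tx":0.202,"ty":-0.625,"tz":0.29,"rx":0.283,"ry":0.25,"rz":-0.277}] mm 144.0 deg 42.0
[{"tx":0.008,"ty":-0.229,"tz":0.695,"rx":0.274,"ry":0.242,"rz":-0.268}] mm 146.0 deg 41.0
```

Request:
carry_out --motion '[{"tx": -0.038, "ty": -0.692, "tz": -0.299, "rx": 0.274, "ry": 0.242, "rz": -0.268}, {"tx": -0.038, "ty": -0.692, "tz": -0.299, "rx": 0.274, "ry": 0.242, "rz": -0.268}, {"tx": -0.038, "ty": -0.692, "tz": -0.299, "rx": 0.274, "ry": 0.242, "rz": -0.268}, {"tx": -0.038, "ty": -0.692, "tz": -0.299, "rx": 0.274, "ry": 0.242, "rz": -0.268}, {"tx": -0.038, "ty": -0.692, "tz": -0.299, "rx": 0.274, "ry": 0.242, "rz": -0.268}]'

```text
clock: 21.7
tcp_pos: [0.5375, -0.1565, 0.2792]
ee_rot: [-2.638, -0.473, -0.539]
contact_force: [-0.1, -0.5, -0.7]
finger_gap: 0.0636
grip_force: 30.0
```

Request:
carry_out --motion '[{"tx": 0.202, "ty": -0.625, "tz": 0.29, "rx": 0.283, "ry": 0.25, "rz": -0.277}, {"tx": 0.202, "ty": -0.625, "tz": 0.29, "rx": 0.283, "ry": 0.25, "rz": -0.277}, {"tx": 0.202, "ty": -0.625, "tz": 0.29, "rx": 0.283, "ry": 0.25, "rz": -0.277}, {"tx": 0.202, "ty": -0.625, "tz": 0.29, "rx": 0.283, "ry": 0.25, "rz": -0.277}, {"tx": 0.202, "ty": -0.625, "tz": 0.29, "rx": 0.283, "ry": 0.25, "rz": -0.277}]'

```text
clock: 22.32
tcp_pos: [0.5403, -0.0122, 0.2861]
ee_rot: [-1.947, -0.921, -0.93]
contact_force: [-0.2, -0.1, -0.8]
finger_gap: 0.0639
grip_force: 30.0
```

Request:
carry_out --motion '[{"tx": 0.008, "ty": -0.229, "tz": 0.695, "rx": 0.274, "ry": 0.242, "rz": -0.268}, {"tx": 0.008, "ty": -0.229, "tz": 0.695, "rx": 0.274, "ry": 0.242, "rz": -0.268}, {"tx": 0.008, "ty": -0.229, "tz": 0.695, "rx": 0.274, "ry": 0.242, "rz": -0.268}, {"tx": 0.008, "ty": -0.229, "tz": 0.695, "rx": 0.274, "ry": 0.242, "rz": -0.268}, {"tx": 0.008, "ty": -0.229, "tz": 0.695, "rx": 0.274, "ry": 0.242, "rz": -0.268}]'

```text
clock: 22.95
tcp_pos: [0.5425, 0.1282, 0.2433]
ee_rot: [-1.184, -1.213, -1.17]
contact_force: [0.1, -0.8, -0.4]
finger_gap: 0.0636
grip_force: 30.0
```

Run:
```python
from h import *
o=manip.get_obs();print(o['tcp_pos'],o['finger_gap'],o['grip_force'])
plan([[hold(.102+.0145,.125,.19)]])
```

```text
[0.54245095 0.12822857 0.24331532] 0.06362224301202293 29.998944997787476
[{"tx":-0.268,"ty":0.017,"tz":0.301,"rx":-0.001,"ry":-0.003,"rz":-0.01}] mm 81.0 deg 1.0
```

Request:
carry_out --motion '[{"tx": -0.268, "ty": 0.017, "tz": 0.301, "rx": -0.001, "ry": -0.003, "rz": -0.01}, {"tx": -0.268, "ty": 0.017, "tz": 0.301, "rx": -0.001, "ry": -0.003, "rz": -0.01}, {"tx": -0.268, "ty": 0.017, "tz": 0.301, "rx": -0.001, "ry": -0.003, "rz": -0.01}, {"tx": -0.268, "ty": 0.017, "tz": 0.301, "rx": -0.001, "ry": -0.003, "rz": -0.01}]'

```text
clock: 23.45
tcp_pos: [0.5438, 0.1867, 0.1934]
ee_rot: [-1.179, -1.23, -1.19]
contact_force: [0.8, -0.3, -0.5]
finger_gap: 0.0637
grip_force: 30.0
```

Run:
```python
from h import *
o=manip.get_obs();p=o['tcp_pos'];r=R.from_rotvec(o['ee_rot'])
n,e=axes(TH);d=p[:2]-H;print(p,'depth',d@n[:2],'along',-d@e[:2],r.as_matrix().round(3).tolist(),n)
c=p+r.apply([.048-.034,0,.0145])
sl=rect(c,r.apply([0,.032,0]),r.apply([0,0,.007]))
overlay('c8.png',['top','scene'],[(sl,(0,0,255)),(rect(dp(TH,.102,.125,.079),.01*n,.037*e),(0,255,0)),([dp(TH,0,0,.19),dp(TH,0,.245,.19)],(255,0,0)),(rect(dp(TH,.034,.125,.132),.007*n,.032*e),(255,0,255))],[(140,140,90),(240,250,110)])
```

```text
[0.54378011 0.18673215 0.1934473 ] depth 0.11845352902631866 along 0.12380565110917999 [[-0.008, 0.999, -0.035], [-0.001, 0.035, 0.999], [1.0, 0.008, 0.001]] [ 0.03796025 -0.99927925  0.        ]
```

View pics/c8.png

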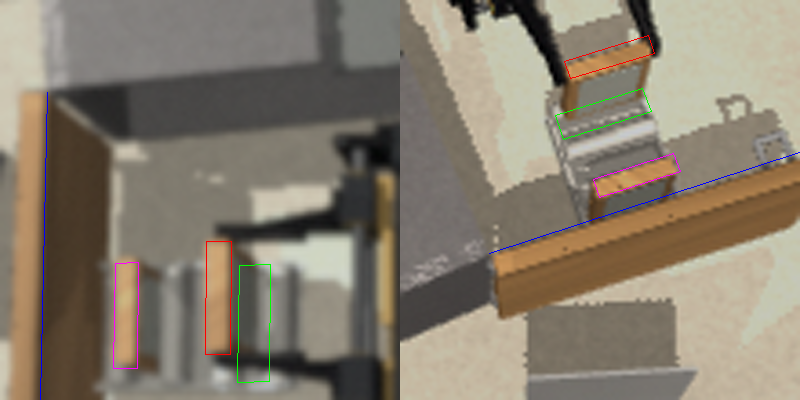

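Slate B lines up over slot 3, so I lower it.

Request:
carry_out --motion '[{"tx": -0.1, "ty": 0, "tz": 0.006, "rx": 0, "ry": 0, "rz": 0}, {"tx": -0.18, "ty": 0, "tz": 0.006, "rx": 0, "ry": 0, "rz": 0}, {"tx": -0.25, "ty": 0, "tz": 0.006, "rx": 0, "ry": 0, "rz": 0}, {"tx": -0.31, "ty": 0, "tz": 0.006, "rx": 0, "ry": 0, "rz": 0}, {"tx": -0.31, "ty": 0, "tz": 0.006, "rx": 0, "ry": 0, "rz": 0}]'

```text
clock: 24.18
tcp_pos: [0.5429, 0.1891, 0.1288]
ee_rot: [-1.178, -1.226, -1.187]
contact_force: [-0.8, 0.0, -0.1]
finger_gap: 0.0632
grip_force: 30.0
```

Request:
carry_out --motion '[{"tx": -0.025, "ty": 0, "tz": 0, "rx": 0, "ry": 0, "rz": 0}, {"tx": -0.04, "ty": 0, "tz": 0, "rx": 0, "ry": 0, "rz": 0}, {"tx": -0.05, "ty": 0, "tz": 0, "rx": 0, "ry": 0, "rz": 0}, {"tx": -0.055, "ty": 0, "tz": 0, "rx": 0, "ry": 0, "rz": 0}]'

```text
clock: 24.68
tcp_pos: [0.5436, 0.1889, 0.1215]
ee_rot: [-1.173, -1.226, -1.192]
contact_force: [-0.7, -1.2, 13.1]
finger_gap: 0.0634
grip_force: 30.0
```

Request:
carry_out --motion '[{"tx": 0.01, "ty": 0, "tz": 0, "rx": 0, "ry": 0, "rz": 0}, {"tx": 0.01, "ty": 0, "tz": 0, "rx": 0, "ry": 0, "rz": 0}, {"tx": 0.01, "ty": 0, "tz": 0, "rx": 0, "ry": 0, "rz": 0}, {"tx": 0.01, "ty": 0, "tz": 0, "rx": 0, "ry": 0, "rz": 0}]' --grip 1

```text
clock: 25.18
tcp_pos: [0.5433, 0.1891, 0.1207]
ee_rot: [-1.178, -1.228, -1.188]
contact_force: [-0.6, -0.4, 0.6]
finger_gap: 0.0863
grip_force: 0.0
```

Request:
carry_out --motion '[{"tx": 0, "ty": 0, "tz": -0.1, "rx": 0, "ry": 0, "rz": 0}, {"tx": 0, "ty": 0, "tz": -0.3, "rx": 0, "ry": 0, "rz": 0}, {"tx": 0.15, "ty": 0, "tz": -0.45, "rx": 0, "ry": 0, "rz": 0}, {"tx": 0.8, "ty": 0, "tz": -0.5, "rx": 0, "ry": 0, "rz": 0}, {"tx": 0.8, "ty": 0, "tz": -0.5, "rx": 0, "ry": 0, "rz": 0}]'

```text
clock: 25.8
tcp_pos: [0.546, 0.0871, 0.2765]
ee_rot: [-1.18, -1.226, -1.189]
contact_force: [1.1, -0.4, -1.0]
finger_gap: 0.0871
grip_force: 0.0
```

Run:
```python
from h import *
from scipy.spatial.transform import Slerp
n,e=axes(TH)
overlay('c9.png',['top','scene'],[(rect(dp(TH,.102,.125,.132),.007*n,.032*e),(0,0,255)),(rect(dp(TH,.034,.125,.132),.007*n,.032*e),(255,0,255))],[(140,140,90),(240,250,110)])
o=manip.get_obs();p0=o['tcp_pos'];r0=R.from_rotvec(o['ee_rot']);print(p0,o['joints'].round(2))
Q=tool(TH,0);P=dp(TH,-.045,.2,.33)
sl=Slerp([0,1],R.concatenate([r0,Q]));print(P,sl.__call__(1).as_rotvec(),np.degrees((r0.inv()*Q).magnitude()))
M=np.array([.46,.12,.34])
f=lambda q,a:(np.array(q),sl(a))
s=plan([[f([.5,.09,.33],.4)],[f([.46,.12,.34],.8)],[f([.46,.25,.34],1)],[(P,Q)],[(dp(TH,-.045,.2,.162),Q)]])
```

```text
[0.54787617 0.08624458 0.2814852 ] [-0.53  0.53  1.72  1.19  2.   -0.78]
[0.46143594 0.34717552 0.33      ] [ 3.14102653  0.05963857 -0.        ] 120.40223968996452
[{"tx":0.247,"ty":-0.234,"tz":0.027,"rx":-0.305,"ry":-0.311,"rz":0.311}] mm 68.0 deg 48.0
[{"tx":-0.014,"ty":-0.252,"tz":0.032,"rx":-0.305,"ry":-0.311,"rz":0.31}] mm 51.0 deg 48.0
[{"tx":0.158,"ty":-0.606,"tz":0.175,"rx":-0.152,"ry":-0.156,"rz":0.155}] mm 130.0 deg 24.0
[{"tx":0.026,"ty":-0.485,"tz":0.05,"rx":0,"ry":0,"rz":0}] mm 98.0 deg 0.0
[{"tx":0,"ty":0,"tz":0.84,"rx":0,"ry":0,"rz":0}] mm 168.0 deg 0.0
```

View pics/c9.png

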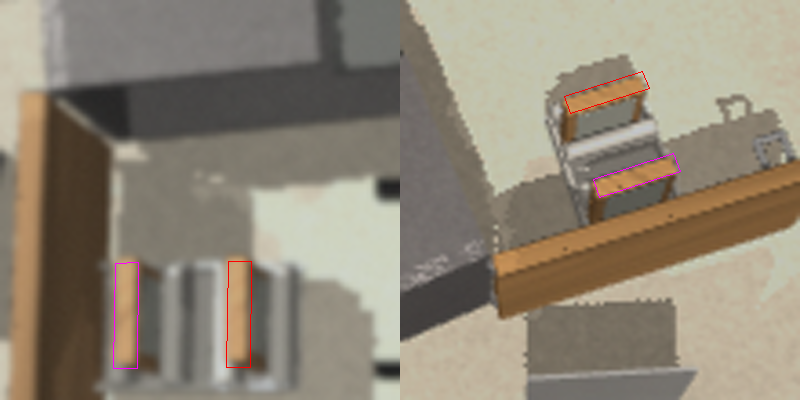

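Both slates stand on the rack floor at the predicted spots. Next I go round to the door's outer face with the fingers closed.

Request:
carry_out --motion '[{"tx": 0.247, "ty": -0.234, "tz": 0.027, "rx": -0.305, "ry": -0.311, "rz": 0.311}, {"tx": 0.247, "ty": -0.234, "tz": 0.027, "rx": -0.305, "ry": -0.311, "rz": 0.311}, {"tx": 0.247, "ty": -0.234, "tz": 0.027, "rx": -0.305, "ry": -0.311, "rz": 0.311}, {"tx": 0.247, "ty": -0.234, "tz": 0.027, "rx": -0.305, "ry": -0.311, "rz": 0.311}, {"tx": 0.247, "ty": -0.234, "tz": 0.027, "rx": -0.305, "ry": -0.311, "rz": 0.311}]' --grip 0

```text
clock: 26.52
tcp_pos: [0.4986, 0.0914, 0.3245]
ee_rot: [-2.088, -0.919, -0.862]
contact_force: [-0.0, 0.3, -0.4]
finger_gap: 0.045
grip_force: 0.0
```

Request:
carry_out --motion '[{"tx": -0.014, "ty": -0.252, "tz": 0.032, "rx": -0.305, "ry": -0.311, "rz": 0.31}, {"tx": -0.014, "ty": -0.252, "tz": 0.032, "rx": -0.305, "ry": -0.311, "rz": 0.31}, {"tx": -0.014, "ty": -0.252, "tz": 0.032, "rx": -0.305, "ry": -0.311, "rz": 0.31}, {"tx": -0.014, "ty": -0.252, "tz": 0.032, "rx": -0.305, "ry": -0.311, "rz": 0.31}, {"tx": -0.014, "ty": -0.252, "tz": 0.032, "rx": -0.305, "ry": -0.311, "rz": 0.31}]'

```text
clock: 27.15
tcp_pos: [0.4591, 0.122, 0.3358]
ee_rot: [-2.849, -0.405, -0.332]
contact_force: [0.1, 0.8, -0.4]
finger_gap: 0.0015
grip_force: 0.0
```

Run:
```python
from h import *
o=manip.get_obs();print(o['tcp_pos'],o['joints'].round(2))
Q=tool(TH,0);plan([[(np.array([.46,.25,.34]),Q)],[(dp(TH,-.045,.2,.33),Q)],[(dp(TH,-.045,.2,.162),Q)]])
```

```text
[0.45906858 0.12202662 0.33583332] [-0.11 -0.39  1.95  0.3   1.42  1.15]
[{"tx":0.165,"ty":-0.599,"tz":0.154,"rx":-0.153,"ry":-0.149,"rz":0.154}] mm 128.0 deg 24.0
[{"tx":0.026,"ty":-0.485,"tz":0.05,"rx":0,"ry":0,"rz":0}] mm 98.0 deg 0.0
[{"tx":0,"ty":0,"tz":0.84,"rx":0,"ry":0,"rz":0}] mm 168.0 deg 0.0
```

Request:
carry_out --motion '[{"tx": 0.165, "ty": -0.599, "tz": 0.154, "rx": -0.153, "ry": -0.149, "rz": 0.154}, {"tx": 0.165, "ty": -0.599, "tz": 0.154, "rx": -0.153, "ry": -0.149, "rz": 0.154}, {"tx": 0.165, "ty": -0.599, "tz": 0.154, "rx": -0.153, "ry": -0.149, "rz": 0.154}, {"tx": 0.165, "ty": -0.599, "tz": 0.154, "rx": -0.153, "ry": -0.149, "rz": 0.154}]'

```text
clock: 27.65
tcp_pos: [0.4594, 0.2524, 0.3376]
ee_rot: [-3.138, -0.07, 0.006]
contact_force: [0.2, 0.2, 0.5]
finger_gap: 0.0001
grip_force: 0.0
```

Request:
carry_out --motion '[{"tx": 0.026, "ty": -0.485, "tz": 0.05, "rx": 0, "ry": 0, "rz": 0}, {"tx": 0.026, "ty": -0.485, "tz": 0.05, "rx": 0, "ry": 0, "rz": 0}, {"tx": 0.026, "ty": -0.485, "tz": 0.05, "rx": 0, "ry": 0, "rz": 0}, {"tx": 0.026, "ty": -0.485, "tz": 0.05, "rx": 0, "ry": 0, "rz": 0}]'

```text
clock: 28.15
tcp_pos: [0.4612, 0.3456, 0.3297]
ee_rot: [-3.137, -0.062, 0.0]
contact_force: [-0.2, -0.3, 1.0]
finger_gap: 0.0005
grip_force: 0.0
```

Request:
carry_out --motion '[{"tx": 0, "ty": 0, "tz": 0.3, "rx": 0, "ry": 0, "rz": 0}, {"tx": 0, "ty": 0, "tz": 0.55, "rx": 0, "ry": 0, "rz": 0}, {"tx": 0, "ty": 0, "tz": 0.75, "rx": 0, "ry": 0, "rz": 0}, {"tx": 0, "ty": 0, "tz": 0.84, "rx": 0, "ry": 0, "rz": 0}, {"tx": 0, "ty": 0, "tz": 0.84, "rx": 0, "ry": 0, "rz": 0}]'

```text
clock: 28.78
tcp_pos: [0.4606, 0.3471, 0.1614]
ee_rot: [-3.137, -0.061, 0.002]
contact_force: [-0.2, -0.3, 0.2]
finger_gap: 0.0002
grip_force: 0.0
```

Run:
```python
from h import *
o=manip.get_obs();print(o['tcp_pos'],o['joints'].round(2),o['contact_force'].round(1))
t=lambda th,m=.033:(dp(th,-m,.2,.162),tool(th,0))
ths=np.r_[1.65,1.62,1.57,1.51,1.44,np.linspace(1.37,.12,18),.09,.06]
s=plan([[t(x) for x in ths[i:i+5]] for i in range(0,25,5)])
```

```text
[0.46064122 0.34706006 0.16143378] [0.51 0.17 1.73 0.   1.24 2.04] [-0.2 -0.3  0.2]
[{"tx":0.003,"ty":0.065,"tz":-0.003,"rx":-0.003,"ry":0.001,"rz":-0.002},
 {"tx":-0.001,"ty":0.095,"tz":-0.003,"rx":-0.003,"ry":0.001,"rz":-0.022},
 {"tx":-0.007,"ty":0.145,"tz":-0.003,"rx":-0.003,"ry":0.001,"rz":-0.053},
 {"tx":-0.01,"ty":0.206,"tz":-0.004,"rx":-0.003,"ry":0.001,"rz":-0.092},
 {"tx":-0.008,"ty":0.277,"tz":-0.004,"rx":-0.003,"ry":0.001,"rz":-0.136}] mm 55.0 deg 12.0
[{"tx":-0.009,"ty":0.07,"tz":0,"rx":0,"ry":0,"rz":-0.045},
 {"tx":-0.014,"ty":0.144,"tz":0,"rx":0,"ry":0,"rz":-0.092},
 {"tx":-0.012,"ty":0.219,"tz":0,"rx":0,"ry":0,"rz":-0.138},
 {"tx":-0.006,"ty":0.293,"tz":0,"rx":0,"ry":0,"rz":-0.185},
 {"tx":0.006,"ty":0.367,"tz":0,"rx":0.001,"ry":0,"rz":-0.232}] mm 73.0 deg 21.0
[{"tx":-0.009,"ty":0.074,"tz":0,"rx":0,"ry":0,"rz":-0.047},
 {"tx":-0.013,"ty":0.148,"tz":0,"rx":0,"ry":0,"rz":-0.094},
 {"tx":-0.011,"ty":0.223,"tz":0,"rx":0,"ry":0,"rz":-0.14},
 {"tx":-0.004,"ty":0.297,"tz":0,"rx":0,"ry":-0.001,"rz":-0.187},
 {"tx":0.008,"ty":0.37,"tz":0,"rx":0,"ry":-0.001,"rz":-0.234}] mm 74.0 deg 21.0
[{"tx":-0.009,"ty":0.074,"tz":0,"rx":0,"ry":0,"rz":-0.047},
 {"tx":-0.013,"ty":0.149,"tz":0,"rx":0,"ry":0,"rz":-0.094},
 {"tx":-0.012,"ty":0.223,"tz":0,"rx":0,"ry":0,"rz":-0.14},
 {"tx":-0.005,"ty":0.297,"tz":0,"rx":0,"ry":0,"rz":-0.187},
 {"tx":0.008,"ty":0.371,"tz":0,"rx":0,"ry":0,"rz":-0.234}] mm 74.0 deg 21.0
[{"tx":-0.01,"ty":0.073,"tz":0,"rx":-0.001,"ry":0,"rz":-0.047},
 {"tx":-0.014,"ty":0.148,"tz":0,"rx":-0.001,"ry":0,"rz":-0.094},
 {"tx":-0.012,"ty":0.222,"tz":0,"rx":-0.001,"ry":0,"rz":-0.141},
 {"tx":-0.01,"ty":0.253,"tz":0,"rx":-0.001,"ry":0,"rz":-0.16},
 {"tx":-0.007,"ty":0.283,"tz":0,"rx":-0.001,"ry":0,"rz":-0.179}] mm 57.0 deg 16.0
```

Request:
carry_out --motion '[{"tx": 0.003, "ty": 0.065, "tz": 0, "rx": 0, "ry": 0, "rz": -0.002}, {"tx": -0.001, "ty": 0.095, "tz": 0, "rx": 0, "ry": 0, "rz": -0.022}, {"tx": -0.007, "ty": 0.145, "tz": 0, "rx": 0, "ry": 0, "rz": -0.053}, {"tx": -0.01, "ty": 0.206, "tz": 0, "rx": 0, "ry": 0, "rz": -0.092}, {"tx": -0.008, "ty": 0.277, "tz": 0, "rx": 0, "ry": 0, "rz": -0.136}]'

```text
clock: 29.4
tcp_pos: [0.4626, 0.2929, 0.1642]
ee_rot: [-3.109, -0.401, -0.007]
contact_force: [-0.0, 2.0, 0.5]
finger_gap: 0.0005
grip_force: 0.9
```

Request:
carry_out --motion '[{"tx": -0.009, "ty": 0.07, "tz": 0, "rx": 0, "ry": 0, "rz": -0.045}, {"tx": -0.014, "ty": 0.144, "tz": 0, "rx": 0, "ry": 0, "rz": -0.092}, {"tx": -0.012, "ty": 0.219, "tz": 0, "rx": 0, "ry": 0, "rz": -0.138}, {"tx": -0.006, "ty": 0.293, "tz": 0, "rx": 0, "ry": 0, "rz": -0.185}, {"tx": 0.006, "ty": 0.367, "tz": 0, "rx": 0, "ry": 0, "rz": -0.232}]'

```text
clock: 30.02
tcp_pos: [0.4825, 0.2219, 0.1641]
ee_rot: [-2.987, -0.958, -0.01]
contact_force: [0.1, 2.3, 1.6]
finger_gap: 0.0001
grip_force: 0.9
```

Request:
carry_out --motion '[{"tx": -0.009, "ty": 0.074, "tz": 0, "rx": 0, "ry": 0, "rz": -0.047}, {"tx": -0.013, "ty": 0.148, "tz": 0, "rx": 0, "ry": 0, "rz": -0.094}, {"tx": -0.011, "ty": 0.223, "tz": 0, "rx": 0, "ry": 0, "rz": -0.14}, {"tx": -0.004, "ty": 0.297, "tz": 0, "rx": 0, "ry": 0, "rz": -0.187}, {"tx": 0.008, "ty": 0.37, "tz": 0, "rx": 0, "ry": 0, "rz": -0.234}]'

```text
clock: 30.65
tcp_pos: [0.5266, 0.1623, 0.1637]
ee_rot: [-2.763, -1.489, -0.01]
contact_force: [-0.3, 2.2, 0.3]
finger_gap: 0.0004
grip_force: 1.0
```

Request:
carry_out --motion '[{"tx": -0.009, "ty": 0.074, "tz": 0, "rx": 0, "ry": 0, "rz": -0.047}, {"tx": -0.013, "ty": 0.149, "tz": 0, "rx": 0, "ry": 0, "rz": -0.094}, {"tx": -0.012, "ty": 0.223, "tz": 0, "rx": 0, "ry": 0, "rz": -0.14}, {"tx": -0.005, "ty": 0.297, "tz": 0, "rx": 0, "ry": 0, "rz": -0.187}, {"tx": 0.008, "ty": 0.371, "tz": 0, "rx": 0, "ry": 0, "rz": -0.234}]'

```text
clock: 31.28
tcp_pos: [0.5892, 0.1225, 0.1634]
ee_rot: [-2.445, -1.969, -0.009]
contact_force: [-1.9, 0.6, 1.0]
finger_gap: 0.0007
grip_force: 0.9
```

Run:
```python
from h import *
o=manip.get_obs();print(o['tcp_pos'],o['joints'].round(2),o['contact_force'].round(1))
n,e=axes(.48);print((o['tcp_pos'][:2]-H)@n[:2],-(o['tcp_pos'][:2]-H)@e[:2])
t=lambda th,m=.033:(dp(th,-m,.2,.162),tool(th,0))
s=plan([[t(x) for x in(.42,.35,.28,.22,.16)],[t(x) for x in(.12,.09,.06,.04,.03)]])
overlay('c10.png',['top','scene'],[],[(130,90,150),(150,210,160)])
```

```text
[0.58915218 0.12251943 0.1634175 ] [0.07 0.23 1.67 0.01 1.25 0.28] [-1.9  0.6  1. ]
-0.003577226834512243 0.20128267966796828
[{"tx":0.011,"ty":-0.086,"tz":0.007,"rx":0.001,"ry":-0.004,"rz":0.053},
 {"tx":-0.004,"ty":-0.017,"tz":0.007,"rx":0.001,"ry":-0.004,"rz":0.008},
 {"tx":-0.014,"ty":0.053,"tz":0.007,"rx":0.001,"ry":-0.004,"rz":-0.036},
 {"tx":-0.019,"ty":0.114,"tz":0.007,"rx":0.001,"ry":-0.004,"rz":-0.074},
 {"tx":-0.02,"ty":0.175,"tz":0.007,"rx":0.002,"ry":-0.004,"rz":-0.113}] mm 35.0 deg 10.0
[{"tx":-0.006,"ty":0.04,"tz":0,"rx":-0.001,"ry":0,"rz":-0.025},
 {"tx":-0.009,"ty":0.07,"tz":0,"rx":-0.001,"ry":0,"rz":-0.044},
 {"tx":-0.011,"ty":0.1,"tz":0,"rx":-0.001,"ry":0,"rz":-0.063},
 {"tx":-0.012,"ty":0.121,"tz":0,"rx":-0.001,"ry":0,"rz":-0.076},
 {"tx":-0.013,"ty":0.131,"tz":0,"rx":-0.001,"ry":0,"rz":-0.082}] mm 26.0 deg 7.0
```

View pics/c10.png

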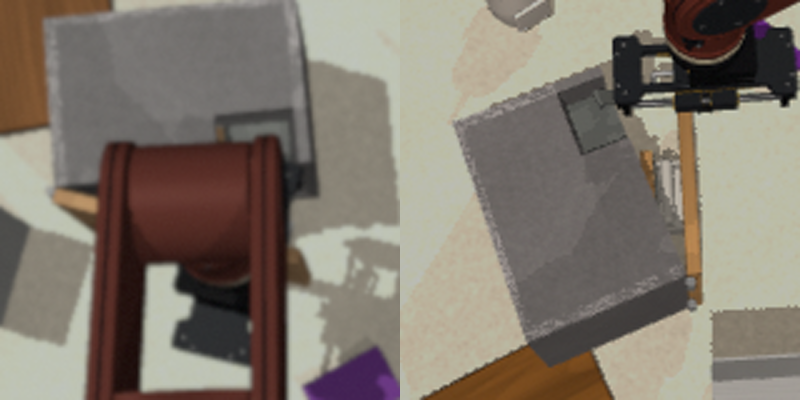

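That was the last allowed picture. It shows the door about 20° open with the slate still in the rack, so I finish by numbers and force.

Run:
```python
from h import *
t=lambda th,m=.033:(dp(th,-m,.2,.162),tool(th,0))
s=plan([[t(x) for x in(.30,.25,.20,.16,.13)],[t(x) for x in(.11,.09,.07,.055,.04)],[t(x) for x in(.03,.02,.01,0.005,0)]])
```

```text
[{"tx":-0.01,"ty":0.029,"tz":0.006,"rx":0.002,"ry":-0.003,"rz":-0.025},
 {"tx":-0.015,"ty":0.079,"tz":0.006,"rx":0.002,"ry":-0.003,"rz":-0.057},
 {"tx":-0.017,"ty":0.13,"tz":0.006,"rx":0.002,"ry":-0.003,"rz":-0.089},
 {"tx":-0.017,"ty":0.17,"tz":0.007,"rx":0.002,"ry":-0.003,"rz":-0.115},
 {"tx":-0.016,"ty":0.201,"tz":0.007,"rx":0.002,"ry":-0.003,"rz":-0.134}] mm 40.0 deg 12.0
[{"tx":-0.003,"ty":0.02,"tz":0,"rx":0,"ry":0,"rz":-0.012},
 {"tx":-0.006,"ty":0.04,"tz":0,"rx":0,"ry":0,"rz":-0.025},
 {"tx":-0.008,"ty":0.06,"tz":0,"rx":0,"ry":0,"rz":-0.038},
 {"tx":-0.01,"ty":0.075,"tz":0,"rx":0,"ry":0,"rz":-0.047},
 {"tx":-0.011,"ty":0.09,"tz":0,"rx":0,"ry":0,"rz":-0.057}] mm 18.0 deg 5.0
[{"tx":-0.002,"ty":0.01,"tz":0,"rx":0,"ry":0,"rz":-0.006},
 {"tx":-0.003,"ty":0.02,"tz":0,"rx":0,"ry":0,"rz":-0.013},
 {"tx":-0.005,"ty":0.03,"tz":0,"rx":0,"ry":0,"rz":-0.019},
 {"tx":-0.005,"ty":0.035,"tz":0,"rx":0,"ry":0,"rz":-0.022},
 {"tx":-0.006,"ty":0.04,"tz":0,"rx":0,"ry":0,"rz":-0.025}] mm 8.0 deg 2.0
```

Request:
carry_out --motion '[{"tx": -0.01, "ty": 0.029, "tz": 0.006, "rx": 0, "ry": 0, "rz": -0.025}, {"tx": -0.015, "ty": 0.079, "tz": 0.006, "rx": 0, "ry": 0, "rz": -0.057}, {"tx": -0.017, "ty": 0.13, "tz": 0.006, "rx": 0, "ry": 0, "rz": -0.089}, {"tx": -0.017, "ty": 0.17, "tz": 0.006, "rx": 0, "ry": 0, "rz": -0.115}, {"tx": -0.016, "ty": 0.2, "tz": 0.006, "rx": 0, "ry": 0, "rz": -0.134}]'

```text
clock: 32.0
tcp_pos: [0.6265, 0.111, 0.1608]
ee_rot: [-2.228, -2.212, -0.006]
contact_force: [-1.2, -0.9, 0.3]
finger_gap: 0.0003
grip_force: 0.9
```

Request:
carry_out --motion '[{"tx": -0.003, "ty": 0.02, "tz": 0, "rx": 0, "ry": 0, "rz": -0.012}, {"tx": -0.006, "ty": 0.04, "tz": 0, "rx": 0, "ry": 0, "rz": -0.025}, {"tx": -0.008, "ty": 0.06, "tz": 0, "rx": 0, "ry": 0, "rz": -0.038}, {"tx": -0.01, "ty": 0.075, "tz": 0, "rx": 0, "ry": 0, "rz": -0.047}, {"tx": -0.011, "ty": 0.09, "tz": 0, "rx": 0, "ry": 0, "rz": -0.057}]'

```text
clock: 32.62
tcp_pos: [0.642, 0.1091, 0.1597]
ee_rot: [-2.121, -2.307, 0.001]
contact_force: [-15.5, -2.1, 10.1]
finger_gap: 0.0005
grip_force: 8.5
```

Request:
carry_out --motion '[{"tx": -0.002, "ty": 0.01, "tz": 0, "rx": 0, "ry": 0, "rz": -0.006}, {"tx": -0.003, "ty": 0.02, "tz": 0, "rx": 0, "ry": 0, "rz": -0.013}, {"tx": -0.005, "ty": 0.03, "tz": 0, "rx": 0, "ry": 0, "rz": -0.019}, {"tx": -0.005, "ty": 0.035, "tz": 0, "rx": 0, "ry": 0, "rz": -0.022}, {"tx": -0.006, "ty": 0.04, "tz": 0, "rx": 0, "ry": 0, "rz": -0.025}]'

```text
clock: 33.25
tcp_pos: [0.6527, 0.1087, 0.1595]
ee_rot: [-2.08, -2.351, -0.007]
contact_force: [0.2, -0.3, 0.4]
finger_gap: 0.0005
grip_force: 0.0
```

Run:
```python
from h import *
o=manip.get_obs();n,e=axes(0);d=o['tcp_pos'][:2]-H;print(o['tcp_pos'],o['contact_force'].round(1),'depth',d@n[:2],'along',-d@e[:2])
```

```text
[0.65268768 0.10867721 0.15945838] [ 0.2 -0.3  0.4] depth -0.03474615426994732 along 0.1983668948794591
```

Request:
carry_out --motion '[{"tx": 0, "ty": 0.01, "tz": 0, "rx": 0, "ry": 0, "rz": 0}, {"tx": 0, "ty": 0.015, "tz": 0, "rx": 0, "ry": 0, "rz": 0}, {"tx": 0, "ty": 0.02, "tz": 0, "rx": 0, "ry": 0, "rz": 0}]'

```text
clock: 33.62
tcp_pos: [0.6562, 0.109, 0.1592]
ee_rot: [-2.08, -2.35, -0.005]
contact_force: [-1.2, -1.1, 0.4]
finger_gap: 0.0006
grip_force: 0.7
```

Request:
carry_out --motion '[{"tx": 0, "ty": 0.01, "tz": 0, "rx": 0, "ry": 0, "rz": 0}, {"tx": 0, "ty": 0.015, "tz": 0, "rx": 0, "ry": 0, "rz": 0}, {"tx": 0, "ty": 0.02, "tz": 0, "rx": 0, "ry": 0, "rz": 0}, {"tx": 0, "ty": 0.02, "tz": 0, "rx": 0, "ry": 0, "rz": 0}]'

```text
clock: 34.12
tcp_pos: [0.6573, 0.109, 0.1591]
ee_rot: [-2.076, -2.347, 0.003]
contact_force: [-14.8, -3.4, 8.7]
finger_gap: -0.0003
grip_force: 8.0
```

Request:
carry_out --motion '[{"tx": 0, "ty": 0.004, "tz": 0, "rx": 0, "ry": 0, "rz": 0}, {"tx": 0, "ty": 0.007, "tz": 0, "rx": 0, "ry": 0, "rz": 0}, {"tx": 0, "ty": 0.007, "tz": 0, "rx": 0, "ry": 0, "rz": 0}]'

```text
clock: 34.5
tcp_pos: [0.6574, 0.109, 0.1591]
ee_rot: [-2.075, -2.346, 0.007]
contact_force: [-21.0, -3.5, 10.6]
finger_gap: 0.0005
grip_force: 11.4
```

Request:
carry_out --motion '[{"tx": 0, "ty": -0.05, "tz": 0, "rx": 0, "ry": 0, "rz": 0}, {"tx": 0, "ty": -0.2, "tz": -0.1, "rx": 0, "ry": 0, "rz": 0}, {"tx": 0, "ty": -0.4, "tz": -0.5, "rx": 0, "ry": 0, "rz": 0}, {"tx": 0, "ty": -0.9, "tz": -0.8, "rx": 0, "ry": 0, "rz": 0}, {"tx": 0, "ty": -0.9, "tz": -0.8, "rx": 0, "ry": 0, "rz": 0}]'

```text
clock: 35.12
tcp_pos: [0.4939, 0.0886, 0.3118]
ee_rot: [-2.08, -2.351, -0.008]
contact_force: [0.4, 0.3, 1.2]
finger_gap: 0.0001
grip_force: 0.0
```

Request:
carry_out --motion '[{"tx": -0.5, "ty": -0.5, "tz": 0, "rx": 0, "ry": 0, "rz": 0}, {"tx": -0.9, "ty": -0.5, "tz": 0, "rx": 0, "ry": 0, "rz": 0}, {"tx": -0.9, "ty": -0.5, "tz": 0, "rx": 0, "ry": 0, "rz": 0}, {"tx": -0.9, "ty": -0.5, "tz": 0, "rx": 0, "ry": 0, "rz": 0}]'

```text
clock: 35.62
tcp_pos: [0.4169, -0.1049, 0.3098]
ee_rot: [-2.085, -2.349, -0.006]
contact_force: [0.1, 0.7, -0.2]
finger_gap: 0.0004
grip_force: 0.0
```

Run:
```python
from h import *
o=manip.get_obs();print(o['tcp_pos'])
for cam,fn in(('top','top0.png'),('scene','scene0.png')):
    s=snap(cam,cam+'_end.png');g=lambda x:cv2.cvtColor(x,cv2.COLOR_BGR2GRAY).astype(int)
    a,b=g(cv2.imread('pics/'+fn)),g(cv2.imread(f'pics/{cam}_end.png'))
    for nm,pts in(('door',[dp(0,d,al,.19) for d in(-.03,.01) for al in(0,.245)]),('pad+hook',[dp(0,d,al,.17) for d in(0.01,.05) for al in(.165,.23)]),('pad',[dp(0,d,al,.165) for d in(0.01,.05) for al in(.165,.205)])):
        q=np.array([proj(s,p) for p in pts]);x0,y0=q.min(0).astype(int);x1,y1=q.max(0).astype(int)+1
        D=np.abs(a-b)[y0:y1,x0:x1];print(cam,nm,(x0,y0,x1,y1),'mean',D.mean().round(2),'max',D.max(),'>20:',(D>20).sum())
    D=np.abs(a-b)>30;n,l,st,ce=cv2.connectedComponentsWithStats(D.astype(np.uint8));print([(ce[i].round().tolist(),st[i,4]) for i in range(1,n) if st[i,4]>15])
```

```text
[ 0.41690178 -0.1049109   0.3098263 ]
top door (np.int64(150), np.int64(147), np.int64(246), np.int64(172)) mean 4.12 max 31 >20: 32
top pad+hook (np.int64(213), np.int64(135), np.int64(240), np.int64(153)) mean 9.5 max 31 >20: 4
top pad (np.int64(213), np.int64(136), np.int64(230), np.int64(153)) mean 9.6 max 31 >20: 4
[([301.0, 193.0], np.int32(456)), ([340.0, 319.0], np.int32(17280)), ([285.0, 375.0], np.int32(952)), ([481.0, 394.0], np.int32(8090)), ([195.0, 405.0], np.int32(1745)), ([320.0, 387.0], np.int32(61)), ([270.0, 407.0], np.int32(1317))]
scene door (np.int64(227), np.int64(232), np.int64(276), np.int64(321)) mean 7.28 max 57 >20: 2
scene pad+hook (np.int64(216), np.int64(245), np.int64(238), np.int64(272)) mean 1.53 max 23 >20: 2
scene pad (np.int64(219), np.int64(253), np.int64(239), np.int64(272)) mean 1.84 max 9 >20: 0
[([366.0, 89.0], np.int32(19544)), ([527.0, 2.0], np.int32(32)), ([510.0, 38.0], np.int32(3387)), ([416.0, 33.0], np.int32(17)), ([415.0, 46.0], np.int32(55)), ([551.0, 82.0], np.int32(93)), ([513.0, 163.0], np.int32(6901)), ([442.0, 143.0], np.int32(130)), ([263.0, 160.0], np.int32(140)), ([249.0, 214.0], np.int32(236)), ([402.0, 205.0], np.int32(16))]
```

The pad and door regions match the starting images: the catch is up, the door is shut, and nothing else on the counter has changed.

```bash
python3 -c "
from station import manip
print(manip.hand_in())"
```

```text
the job is handed in; nothing more can be done
None
```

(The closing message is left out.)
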